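Flip the hex key and nip up the pillar clamp bolt with its long arm

ROBOT

A 6-joint arm with a two-finger parallel gripper is mounted at the origin on a cart in front of the work surface, level with it; the furniture and walls round the work are solid. World frame = base frame: x ahead of the robot, y to its left, z up, the work surface at z = 0. Lengths are in m, angles in rad, forces in N, time in s.
With the tool pointing down it reaches from about 0.375 to 0.925 m from the base axis. Payload 5.7 kg.
Tool frame: the origin (TCP) lies midway between the tips of the shut fingers; the grasp point (between the pads) lies 19 mm behind it; z points along the fingers, y is the line along which they close (so a half turn about z gives the same grasp; the last joint's range is limited). The gripper opens to 88 mm and grips with 3 to 60 N. Pads are 20 mm wide; open, the fingers measure 115 mm over their backs; the gripper's body (75 mm by 178 mm) begins 61 mm behind the grasp point.
Start: joints at [-1.398, 0.359, 1.51, -0, 1.272, -0.115], TCP at [0.17, -0.575, 0.187] pointing down, gripper open.
Joint ranges: [-2.97, 2.97], [-1.01, 2.36], [0.21, 2.38], [-0.96, 4.11], [0.2, 2.71], [-2.98, 2.98]. Speed limits (rad/s): [2.39, 2.39, 3.14, 3.14, 3.14, 3.14].

INTERFACE

Orientations are given as a rotation vector (axis times angle).
In Python, from station import bot gives the robot as it stands.
- The arm moves only by the shell command python3 -m pendant 'ROWS' [FORCE]. ROWS is JSON, a list of rows, each an object of numbers: "dx", "dy", "dz": the shift along the world's x, y, z in mm; "twist": the turn about the world's z in rad; "claw": the finger opening in mm, from 0 to 87.8. A call has 1 to 10 rows; each row is the pose to reach, as a shift and turn from the pose commanded when the call began; what a row does not reach only later rows make up. A row lasts 1/10 s, in which the tool goes at most 50 mm and 8.59 degrees, less where a joint would pass 70% of its speed; a pose out of reach is approached as far as the arm can. A call with a gripper value outside its range is refused whole. The fingers move at their own pace and stop on an object; FORCE is the grip in N (left out, the last holds). Time passes only in rows, so rows that repeat a pose let the fingers close. It gives the time, the measured TCP pose, the force, the opening and the grip force at its end, in the units of the state.
- bot.sense(): the state, without advancing time (a new reading comes with each control period).
- bot.snapshot(name): name is "side" or "top"; returns the picture (400x640x3 uint8, red, green, blue); there is no depth.
- bot.calibration(name): a dict with "vertical_fov" (degrees; the focal length in pixels is half the picture's height over the tangent of half this angle, whatever the lens; pixels are square), "cx", "cy" (the principal point, pixels), "k1" (the pictures are not rectified: a ray, as slopes to the right and down, at radius r is drawn at 1 + k1 r^2 times it, then the intrinsics apply), "eye" and "attitude" of the camera in the world. Camera axes: x right, y down, z forward; pixel columns grow to the right and rows downward; lengths in m; the calibration is good to about 2 mm. A picture is of the moment at which its call begins. calibration takes no time and is no camera call.
- bot.job_done(): hands the job in; it is judged then, once.
The state is a dict: "t": time; "q": joint angles; "qd": joint speeds; "tau": joint torques, N m; "tool_pos": TCP position; "ee_rot": TCP orientation; "ft_force": force on the tool from outside, world axes, zero at the start; "ft_torque": the same for the moment, N m; "width": finger opening in m; "grip_force": force on a finger pad.
Only numpy, scipy, OpenCV 4.12 (cv2) and the standard library are available. Lean on these libraries where they do the work, as an engineer would, in place of code of your own. Each camera call takes 0.05 s, during which the arm holds its last target. There are 200 camera calls.

TASK

The clamp bolt of the pillar clamp has been spun in with the long arm of the hex key, which still sticks in its socket, and is now too stiff to turn that way. Draw the key out without turning the bolt, flip it round and push its short arm gently and fully home in the socket so that the long arm stands out as a lever, then lever the bolt clockwise (as seen facing the socket) until it comes solid, after less than a tenth of a turn, and stop as soon as you feel the load rise, without forcing it further. Leave the key fully home in the bolt, let go of it, and do not disturb the other things on the bench.

Things in the scene. Friction and masses are not known exactly. Their poses are not given: they have to be found in the camera images.
- clamp: Grey cast pillar clamp fixed on the bench: base 130 x 120 x 14 mm, pillar 28 mm thick and 234 mm high at y +30 mm, split collar with ears. Origin: centre of the underside; x points away from the robot (within 0.25 rad), y left, z up. The bolt axis is level, along x, at y -20 mm, z 170 mm. Ears' front face at x -22 mm; in front of it the bolt head, its mouth at x -50 mm, facing the robot.
- bolt (a joint): Angle of the clamp bolt (socket cap screw), rad: 0 at the start, grows clockwise seen facing the socket (a lever pointing right, clamp -y, goes down). Stays where left. Stiff: 1.2 N m at any angle (8 N at 150 mm from the axis, less the key's weight; 20 N on the short arm). It comes solid at a hard stop at 0.45; tight means beyond 0.435. More than about 3 N m (20 N at 150 mm) overloads it.
- socket_mouth (a point): Centre of the mouth of the hexagon socket in the bolt's round head (32 mm across, 28 mm long). Socket 18 mm across flats, its first 3 mm flared to 22 mm. At bolt angle 0 two flats face left and right (clamp +y, -y), two corners up and down. The point's x axis points straight into the socket (clamp x); y and z turn with the bolt.
- socket_floor (a point): Centre of the floor of the socket, 27 mm deeper than the mouth along the bolt's axis.
- hex_key: L-shaped dark steel hex key, 17 mm across flats, about 0.45 kg. Origin: crossing of the two arm axes (bend radius 22 mm). Long arm along its +x, end at 190 mm; short arm along its +y, end at 80 mm. Flats lie square to the plane of the L, corners point to +z and -z. Starts with the long arm in the socket, drooping about 20 mm at the bend, short arm level to the left.
- long_arm (a point): A point on the axis of the key's long arm, 85 mm from the key's origin: a good place to grip (17 mm across, fingers closing along the key's y; the centre of mass is 67 mm along the arm).
- long_tip (a point): Centre of the end face of the key's long arm.
- short_tip (a point): Centre of the end face of the key's short arm. Turned a quarter turn clockwise seen from above, the key fits the socket with this end in and the long arm level, pointing right (clamp -y). The loose fit gives about 0.08 rad of droop, and under load the lever runs 0.10 to 0.15 rad ahead of the bolt.
- offcut: Bystander: oak offcut 60 x 80 x 30 mm, loose on the bench in front of the clamp. (The blue bench vice, about 0.15 m high, stands to the left of it, nearer the robot: keep clear.)
- small_tin: Bystander: small black tin 40 mm across, 75 mm high, loose, behind and right of the clamp.

How it is judged:
By the outcome, as a careful person would: the job done as asked, in the order asked, and still so for the second after the job is handed in, with the robot touching nothing.
It also fails if it takes over 54 s, if anything falls off the work surface, if the arm or the gripper's body presses on something with over 40 N, if the wrist force passes 120 N, or if a joint passes its speed limit or range.

## Working session

There is one attempt and no reset: what is moved stays moved. The work goes in short steps, Python scripts to look and compute and a shell command to move; the robot and the scene stay as the last step left them, time stands still between calls to the robot, and variables do not carry over. Pictures are saved under pics/ and viewed, at most 10 in all, crops included, and the job is handed in when it is done.

```bash
ls; mkdir -p pics
python3 - <<'E'
from station import bot
import cv2
for n in("side","top"):
    cv2.imwrite(f"pics/{n}0.png",bot.snapshot(n)[:,:,::-1]); print(n,bot.calibration(n))
s=bot.sense();print(s)
E
```

```text
pics
side {'vertical_fov': 45.589948891816505, 'cx': 315.6570407868682, 'cy': 191.3219673816726, 'k1': 0.026284949781940146, 'eye': array([0.50602666, 0.55733099, 0.57775282]), 'attitude': array([-0.16831696,  2.68525663, -1.48911312])}
top {'vertical_fov': 51.68695187598032, 'cx': 315.8911542720873, 'cy': 200.75272061273753, 'k1': -0.007165849417272087, 'eye': array([ 0.49274287, -0.16506691,  0.96971728]), 'attitude': array([-2.10073649,  2.15285252, -0.12802096])}
{'t': 0.1, 'q': array([-1.39810020e+00,  3.59445316e-01,  1.51128180e+00, -1.85808498e-05,
        1.27251326e+00, -1.15084856e-01]), 'qd': array([ 5.59944167e-04, -2.33932764e-03, -2.49722731e-03,  4.67208142e-05,
        1.06410178e-03,  9.95766798e-06]), 'tau': array([ 9.79354772e-04, -5.16354203e+01, -2.71406865e+01,  6.77688047e-02,
        2.76547763e-02, -3.34290291e-05]), 'tool_pos': array([ 0.17017434, -0.57466824,  0.1859025 ]), 'ee_rot': array([-3.10749547e+00, -4.50259441e-01,  1.02371119e-04]), 'ft_force': array([-1.04239779, -0.35915993, -1.5903427 ]), 'ft_torque': array([-0.00489482, -0.03966704, -0.00315517]), 'grip_force': 0.0, 'width': 0.08792947551330316}
```

View pics/side0.png

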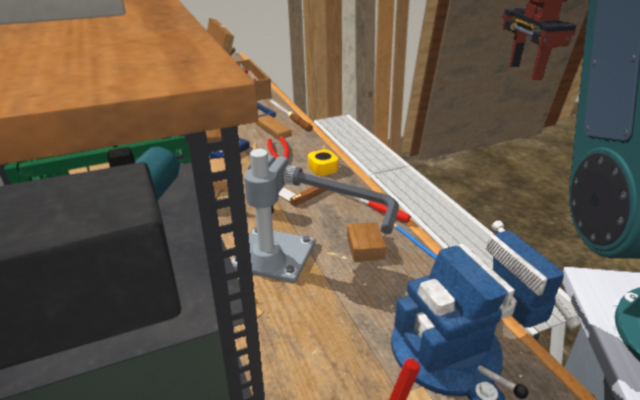

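View pics/top0.png

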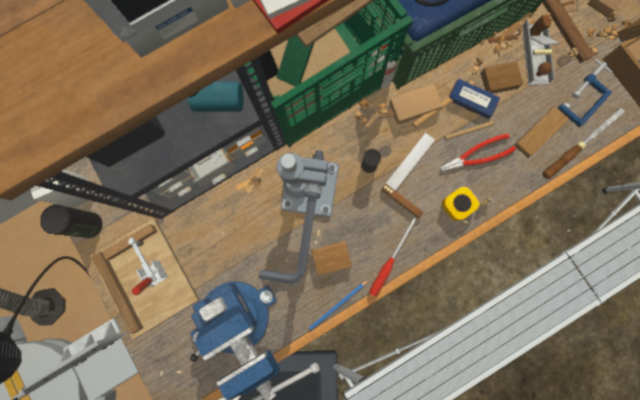

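The side view shows the key with its bend near (392,203), short tip near (387,228) and bolt head near (292,174). In the top view the bend is near (302,277), the short tip near (263,276) and the clamp base near (308,188). I'll zoom in on both.

```bash
cat > h.py <<'E'
import numpy as np, cv2
from station import bot
from scipy.spatial.transform import Rotation as R
def cam(n):
    c=bot.calibration(n); f=200/np.tan(np.radians(c["vertical_fov"]/2))
    K=np.array([[f,0,c["cx"]],[0,f,c["cy"]],[0,0,1.]]); D=np.array([c["k1"],0,0,0,0.])
    return K,D,np.array(c["eye"]),R.from_rotvec(c["attitude"])
def ray(n,px):
    K,D,e,r=cam(n); u=cv2.undistortPoints(np.array([[px]],float),K,D)[0,0]
    d=r.apply([u[0],u[1],1]); return e,d/np.linalg.norm(d)
def plane(n,px,z):
    e,d=ray(n,px); return e+d*(z-e[2])/d[2]
def tri(ps,pt):
    (e1,d1),(e2,d2)=ray("side",ps),ray("top",pt)
    a=np.linalg.lstsq(np.c_[d1,-d2],e2-e1,rcond=None)[0]
    p,q=e1+a[0]*d1,e2+a[1]*d2; return (p+q)/2,np.linalg.norm(p-q)
def proj(n,p):
    K,D,e,r=cam(n); ri=r.inv()
    return cv2.projectPoints(np.atleast_2d(p).astype(float),ri.as_rotvec(),-ri.apply(e),K,D)[0][:,0]
def crop(n,x0,y0,w,h,name,s=4):
    im=bot.snapshot(n)[:,:,::-1]; c=cv2.resize(im[y0:y0+h,x0:x0+w],None,fx=s,fy=s,interpolation=cv2.INTER_CUBIC)
    cv2.imwrite(f"pics/{name}.png",c); return c
E
python3 - <<'E'
from h import *
import numpy as np
a=crop("side",235,140,190,145,"s1"); b=crop("top",230,140,140,150,"t1")
a=a[:580,:760]
cv2.imwrite("pics/s1.png",a)
cv2.imwrite("pics/t1.png",b[:600,:560])
E
```

```text
(no output)
```

View pics/s1.png

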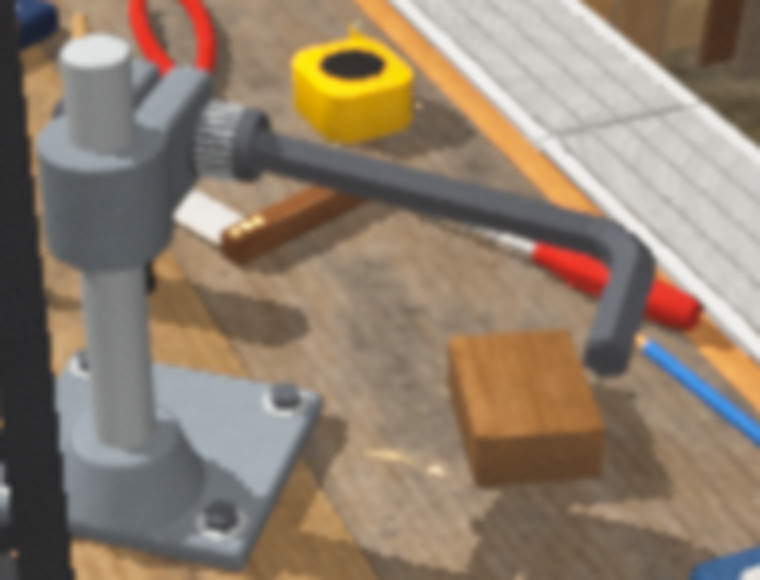

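View pics/t1.png

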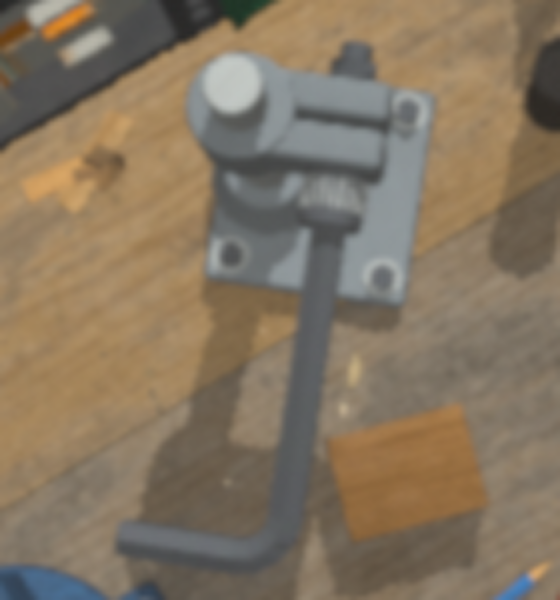

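Run:
```python
from h import *
np.set_printoptions(precision=4,suppress=True)
S=lambda x,y:((x+.5)/4-.5+235,(y+.5)/4-.5+140)
T=lambda x,y:((x+.5)/4-.5+230,(y+.5)/4-.5+140)
for n,a,b in [("pillar",(97,50),(233,84)),("mouth",(262,137),(328,222)),("key mid",(430,192),(303,384)),("origin",(628,240),(281,550)),("stip",(605,358),(120,536)),("arm near",(280,152),(325,245))]:
    print(n,*tri(S(*a),T(*b)))
for n,a in [("FL",(208,277)),("FR",(403,303)),("BR",(432,95))]: print(n,plane("top",T(*a),.014))
for n,a in [("offc",(330,440)),("",(462,404)),("",(488,495)),("",(355,540))]: print(n,plane("top",T(*a),.03))
FL,FR,BR=[plane("top",T(*a),.014) for a in((208,277),(403,303),(432,95))]
print(np.linalg.norm(FL-FR),np.linalg.norm(FR-BR))
yv=(FL-FR);yaw=np.arctan2(-yv[0],yv[1]);xv=BR-FR;print("yaw",yaw,np.arctan2(xv[1],xv[0]))
yaw=(yaw+np.arctan2(xv[1],xv[0]))/2
ce=(FL+BR)/2;r=R.from_euler('z',yaw)
o=np.array([ce[0],ce[1],0])
for p in [(-.05,-.02,.17),(0,.03,.234)]:
    w=o+r.apply(p);print(p,w,proj("side",w),proj("top",w))
```

```text
pillar [ 0.6817 -0.0926  0.2347] 0.0006477145580556151
mouth [ 0.6249 -0.1326  0.1766] 0.00304749652686255
key mid [ 0.5497 -0.1181  0.1633] 0.0017985968357595898
origin [ 0.4687 -0.1054  0.1541] 0.0005872334325493291
stip [ 0.4773 -0.0262  0.1517] 4.622513429203086e-05
arm near [ 0.6158 -0.1306  0.1708] 0.0005577427137162133
FL [ 0.6231 -0.0548  0.014 ]
FR [ 0.6049 -0.1685  0.014 ]
BR [ 0.7285 -0.1891  0.014 ]
offc [ 0.5261 -0.1251  0.03  ]
 [ 0.5446 -0.2003  0.03  ]
 [ 0.4933 -0.2132  0.03  ]
 [ 0.47   -0.1379  0.03  ]
0.11514463226153329 0.12530858653827062
yaw -0.1593748660313763 -0.16480119704404636
(-0.05, -0.02, 0.17) [ 0.6232 -0.1336  0.17  ] [[300.3825 176.8669]] [[312.378  197.2723]]
(0, 0.03, 0.234) [ 0.6807 -0.0923  0.234 ] [[259.2838 152.5795]] [[287.7777 161.4285]]
```

```bash
python3 -m pendant '[{"dx":19,"dy":23,"dz":15,"twist":0.135},{"dx":38,"dy":46,"dz":30,"twist":0.27},{"dx":57,"dy":69,"dz":45,"twist":0.405},{"dx":76,"dy":92,"dz":60,"twist":0.54},{"dx":95,"dy":115,"dz":60,"twist":0.675},{"dx":114,"dy":138,"dz":60,"twist":0.81},{"dx":133,"dy":161,"dz":60,"twist":0.945},{"dx":152,"dy":184,"dz":60,"twist":1.08},{"dx":171,"dy":207,"dz":60,"twist":1.215},{"dx":190,"dy":230,"dz":60,"twist":1.35}]'
python3 -m pendant '[{"dx":19,"dy":23,"twist":0.135},{"dx":38,"dy":46,"twist":0.27},{"dx":57,"dy":69,"twist":0.405},{"dx":76,"dy":92,"twist":0.54},{"dx":95,"dy":115,"twist":0.675},{"dx":114,"dy":138,"twist":0.81},{"dx":133,"dy":161,"twist":0.945},{"dx":152,"dy":184,"twist":1.08},{"dx":171,"dy":207,"twist":1.215},{"dx":189,"dy":226,"twist":1.34}]'
python3 -m pendant '[{"dx":0},{"dx":0}]'
python3 - <<'E'
from h import *
s=bot.sense();print(s["tool_pos"],s["q"]);M=R.from_rotvec(s["ee_rot"]).as_matrix();print(M)
E
```

```text
[ 0.17019836 -0.57487245  0.18611446] [-1.39811431e+00  3.59264616e-01  1.51100751e+00 -2.61467400e-05
  1.27248739e+00 -1.15063506e-01]
[[ 9.58883941e-01  2.83798411e-01 -2.25117388e-04]
 [ 2.83798479e-01 -9.58883263e-01  1.14521900e-03]
 [ 1.09150037e-04 -1.16202008e-03 -9.99999319e-01]]$[0]: bad value
$[0]: bad value
$[0]: bad value
```

```bash
python3 -m pendant '[{"dx":19,"dy":23,"dz":15,"twist":0.13,"claw":87.8}]'; python3 -m pendant --help | head
```

```text
t: 0.3
tool_pos: [0.1876, -0.553, 0.1997]
ee_rot: [-3.071, -0.65, 0.002]
ft_force: [0.8, 1.0, 0.2]
width: 0.0879
grip_force: 0.0invalid input: not JSON, or not a number
```

```bash
python3 -m pendant '[{"dx":19,"dy":23,"dz":15,"twist":0.13,"claw":87.8},{"dx":38,"dy":46,"dz":30,"twist":0.26,"claw":87.8},{"dx":57,"dy":69,"dz":45,"twist":0.39,"claw":87.8},{"dx":76,"dy":92,"dz":45,"twist":0.52,"claw":87.8},{"dx":95,"dy":115,"dz":45,"twist":0.65,"claw":87.8},{"dx":114,"dy":138,"dz":45,"twist":0.78,"claw":87.8},{"dx":133,"dy":161,"dz":45,"twist":0.91,"claw":87.8},{"dx":152,"dy":184,"dz":45,"twist":1.04,"claw":87.8},{"dx":171,"dy":207,"dz":45,"twist":1.17,"claw":87.8},{"dx":190,"dy":230,"dz":45,"twist":1.30,"claw":87.8}]'
python3 -m pendant '[{"dx":19,"dy":23,"dz":0,"twist":0.13,"claw":87.8},{"dx":38,"dy":46,"dz":0,"twist":0.26,"claw":87.8},{"dx":57,"dy":69,"dz":0,"twist":0.39,"claw":87.8},{"dx":76,"dy":92,"dz":0,"twist":0.52,"claw":87.8},{"dx":95,"dy":115,"dz":0,"twist":0.65,"claw":87.8},{"dx":114,"dy":138,"dz":0,"twist":0.78,"claw":87.8},{"dx":133,"dy":161,"dz":0,"twist":0.91,"claw":87.8},{"dx":152,"dy":184,"dz":0,"twist":1.04,"claw":87.8},{"dx":170,"dy":203,"dz":0,"twist":1.17,"claw":87.8},{"dx":170,"dy":203,"dz":0,"twist":1.26,"claw":87.8}]'
python3 -m pendant '[{"dx":0,"dy":0,"dz":0,"twist":0,"claw":87.8},{"dx":0,"dy":0,"dz":0,"twist":0,"claw":87.8}]'
cat >> h.py <<'E'
def st():
    s=bot.sense(); M=R.from_rotvec(s["ee_rot"]).as_matrix()
    print("t",round(s["t"],2),"pos",s["tool_pos"].round(4),"yang",round(np.arctan2(M[1,1],M[0,1]),3),"q",s["q"].round(2),"F",s["ft_force"].round(1),"T",s["ft_torque"].round(2),"w",round(s["width"],4),"g",round(s["grip_force"],1)); return s
E
python3 -c "
from h import *
st();crop('top',230,100,160,150,'t2')"
```

```text
t: 1.3
tool_pos: [0.3798, -0.3212, 0.2466]
ee_rot: [-2.046, -2.384, 0.0]
ft_force: [-0.0, -0.2, -0.2]
width: 0.0876
grip_force: 0.0
t: 2.3
tool_pos: [0.5511, -0.1169, 0.2463]
ee_rot: [0.245, 3.131, 0.002]
ft_force: [-0.4, -0.5, -0.5]
width: 0.0879
grip_force: 0.0
t: 2.5
tool_pos: [0.549, -0.1193, 0.2464]
ee_rot: [-0.261, -3.13, 0.0]
ft_force: [0.6, 0.2, -0.0]
width: 0.0875
grip_force: 0.0
t 2.5 pos [ 0.549  -0.1193  0.2464] yang 1.405 q [-0.34  0.25  1.51 -0.    1.38 -1.74] F [ 0.6  0.2 -0. ] T [ 0.04 -0.13  0.02] w 0.0875 g 0.0
```

View pics/t2.png

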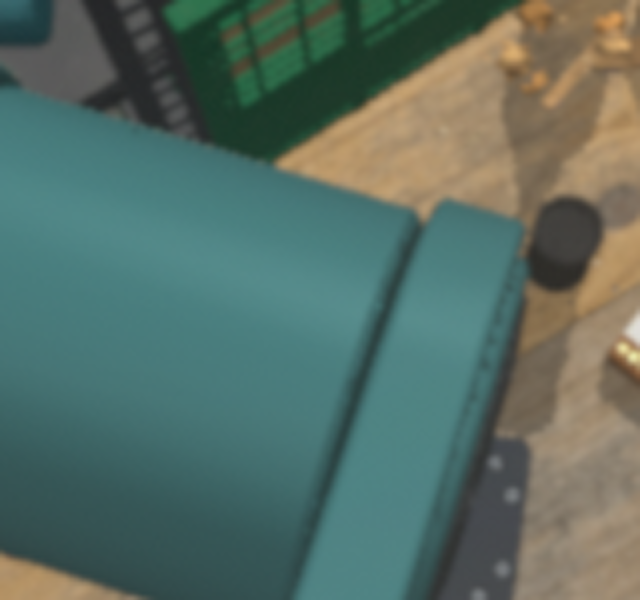

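The top view is now blocked by the arm: the flange covers the clamp, and the tin is visible at (565,240) in the crop, undisturbed. Lowering and gripping lightly.

```bash
python3 -m pendant '[{"dx":0,"dy":1,"dz":-20,"twist":0,"claw":70},{"dx":0,"dy":1,"dz":-40,"twist":0,"claw":60},{"dx":0,"dy":1,"dz":-60,"twist":0,"claw":50},{"dx":0,"dy":1,"dz":-75,"twist":0,"claw":50},{"dx":0,"dy":1,"dz":-88,"twist":0,"claw":50},{"dx":0,"dy":1,"dz":-97,"twist":0,"claw":50},{"dx":0,"dy":1,"dz":-102,"twist":0,"claw":50},{"dx":0,"dy":1,"dz":-102,"twist":0,"claw":50},{"dx":0,"dy":1,"dz":-102,"twist":0,"claw":50}]'
python3 - <<'E'
from h import *
s=st(); crop('side',235,120,190,145,'s2')
E
```

```text
t: 3.45
tool_pos: [0.5497, -0.1185, 0.1451]
ee_rot: [0.257, 3.13, -0.0]
ft_force: [0.2, 0.2, -0.6]
width: 0.0502
grip_force: 0.0
t 3.45 pos [ 0.5497 -0.1185  0.1451] yang 1.407 q [-0.34  0.35  1.64 -0.    1.15 -1.74] F [ 0.2  0.2 -0.6] T [ 0.08 -0.15 -0.01] w 0.0502 g 0.0
```

View pics/s2.png

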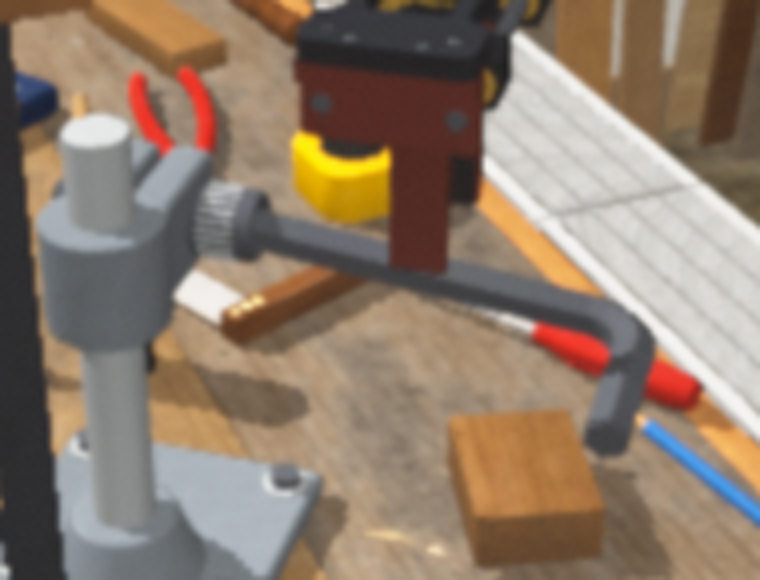

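The left finger stands straddling the long arm at crop (418,260), as planned. Closing gently.

```bash
python3 -m pendant '[{"dx":0,"dy":0,"dz":0,"twist":0,"claw":10},{"dx":0,"dy":0,"dz":0,"twist":0,"claw":10},{"dx":0,"dy":0,"dz":0,"twist":0,"claw":10},{"dx":0,"dy":0,"dz":0,"twist":0,"claw":10},{"dx":0,"dy":0,"dz":0,"twist":0,"claw":10},{"dx":0,"dy":0,"dz":0,"twist":0,"claw":10}]' 12
python3 -c "from h import *;st()"
python3 -m pendant '[{"dx":0,"dy":0,"dz":2,"twist":0,"claw":10},{"dx":0,"dy":0,"dz":4,"twist":0,"claw":10},{"dx":0,"dy":0,"dz":5,"twist":0,"claw":10},{"dx":0,"dy":0,"dz":5,"twist":0,"claw":10}]'
python3 -c "from h import *;st()"
```

```text
t: 4.1
tool_pos: [0.5493, -0.1183, 0.1446]
ee_rot: [-0.257, -3.131, 0.0]
ft_force: [-0.4, 0.8, 1.0]
width: 0.0102
grip_force: 0.0
t 4.1 pos [ 0.5493 -0.1183  0.1446] yang 1.407 q [-0.33  0.35  1.64 -0.    1.15 -1.74] F [-0.4  0.8  1. ] T [ 0.04 -0.15  0.02] w 0.0102 g 0.0
t: 4.5
tool_pos: [0.5495, -0.1183, 0.1499]
ee_rot: [0.257, 3.131, -0.0]
ft_force: [0.1, -0.1, 0.0]
width: 0.0099
grip_force: 0.0
t 4.5 pos [ 0.5495 -0.1183  0.1499] yang 1.407 q [-0.33  0.34  1.64 -0.    1.16 -1.74] F [ 0.1 -0.1  0. ] T [ 0.08 -0.17  0.06] w 0.0099 g 0.0
```

Run:
```python
from h import *
s=st(); print(proj('side',s["tool_pos"]),proj('side',s["tool_pos"]+[0,0,.019]))
a=crop('side',235,120,190,145,'s3')
```

```text
t 4.5 pos [ 0.5495 -0.1183  0.1499] yang 1.407 q [-0.33  0.34  1.64 -0.    1.16 -1.74] F [ 0.1 -0.1  0. ] T [ 0.08 -0.17  0.06] w 0.0099 g 0.0
[[342.61952828 194.37946147]] [[342.90532727 184.70154631]]
```

View pics/s3.png

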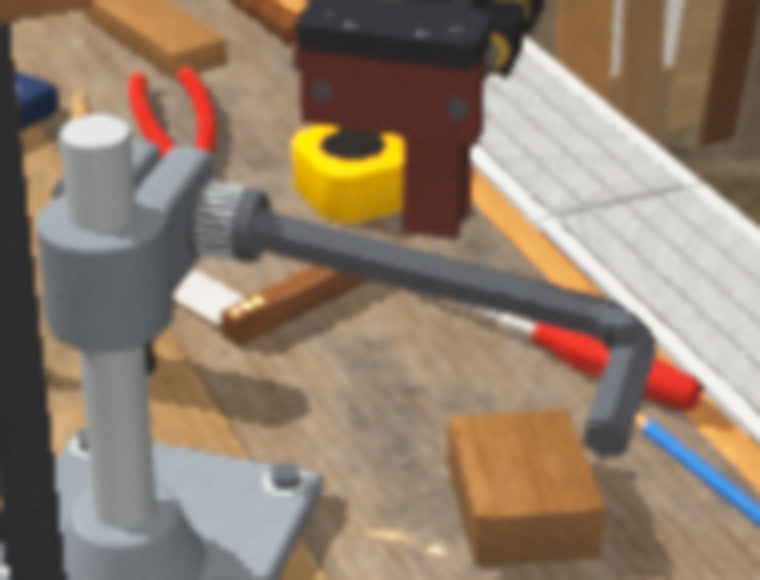

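The fingers closed clear above the key. Their tips appear at crop (437,235), about 16 px higher than the reported TCP projects, so the tool is really about 30 mm higher than reported, or the reading is biased. I'll open, lower in steps watching the force, and measure the fingertip again.

```bash
python3 -m pendant '[{"dx":0,"dy":0,"dz":0,"twist":0,"claw":50},{"dx":0,"dy":0,"dz":0,"twist":0,"claw":50},{"dx":0,"dy":0,"dz":0,"twist":0,"claw":50},{"dx":0,"dy":0,"dz":-5,"twist":0,"claw":50},{"dx":0,"dy":0,"dz":-12,"twist":0,"claw":50},{"dx":0,"dy":0,"dz":-20,"twist":0,"claw":50},{"dx":0,"dy":0,"dz":-28,"twist":0,"claw":50},{"dx":0,"dy":0,"dz":-36,"twist":0,"claw":50},{"dx":0,"dy":0,"dz":-36,"twist":0,"claw":50},{"dx":0,"dy":0,"dz":-36,"twist":0,"claw":50}]'
python3 - <<'E'
from h import *
s=st(); p=s["tool_pos"]
for w in (p,p+[.005,.025,0],p+[.005,.025,.031],p+[.007,.04,.031]): print(proj('side',w))
a=crop('side',235,120,190,145,'s4')
E
```

```text
t: 5.55
tool_pos: [0.5491, -0.1182, 0.1133]
ee_rot: [-0.257, -3.13, -0.0]
ft_force: [-0.4, 0.8, -0.2]
width: 0.0502
grip_force: 0.0
t 5.55 pos [ 0.5491 -0.1182  0.1133] yang 1.407 q [-0.33  0.38  1.68 -0.    1.08 -1.74] F [-0.4  0.8 -0.2] T [ 0.04 -0.21 -0.02] w 0.0502 g 0.0
[[342.31225468 212.41169485]]
[[338.13759929 220.59699087]]
[[338.5123834  205.20195052]]
[[336.4698416  210.22250685]]
```

View pics/s4.png

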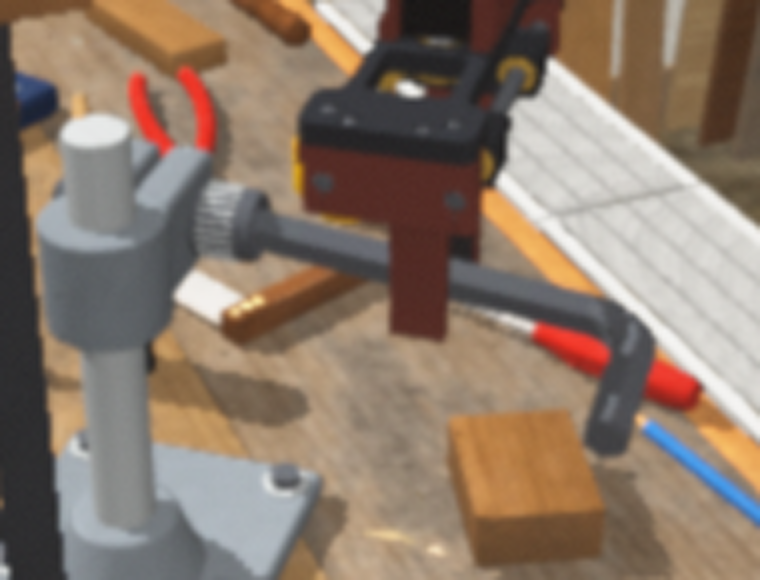

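The near finger now straddles the key, with its tip at crop (418,335), matching a TCP about 32 mm above its reading. Closing lightly.

```bash
python3 -m pendant '[{"dx":0,"dy":0,"dz":-2,"twist":0,"claw":30},{"dx":0,"dy":0,"dz":-2,"twist":0,"claw":22},{"dx":0,"dy":0,"dz":-2,"twist":0,"claw":15},{"dx":0,"dy":0,"dz":-2,"twist":0,"claw":10},{"dx":0,"dy":0,"dz":-2,"twist":0,"claw":10},{"dx":0,"dy":0,"dz":-2,"twist":0,"claw":10}]' 12
python3 -c "from h import *;st()"
```

```text
t: 6.2
tool_pos: [0.5493, -0.1187, 0.1117]
ee_rot: [0.257, 3.131, -0.001]
ft_force: [0.1, -2.1, 0.1]
width: 0.0169
grip_force: 12.0
t 6.2 pos [ 0.5493 -0.1187  0.1117] yang 1.407 q [-0.34  0.38  1.68 -0.    1.08 -1.74] F [ 0.1 -2.1  0.1] T [-0.31 -0.09 -0.11] w 0.0169 g 12.0
```

```bash
python3 -m pendant '[{"dx":0,"dy":0,"dz":2,"twist":0,"claw":10},{"dx":0,"dy":0,"dz":4,"twist":0,"claw":10},{"dx":0,"dy":0,"dz":5,"twist":0,"claw":10},{"dx":0,"dy":0,"dz":5,"twist":0,"claw":10}]'
python3 -m pendant '[{"dx":0,"dy":0,"dz":1,"twist":0,"claw":10},{"dx":0,"dy":0,"dz":2,"twist":0,"claw":10},{"dx":0,"dy":0,"dz":3,"twist":0,"claw":10},{"dx":0,"dy":0,"dz":3,"twist":0,"claw":10}]'
python3 - <<'E'
from h import *
s=st()
im=bot.snapshot('side'); cv2.imwrite('pics/s5full.png',im[:,:,::-1])
c=cv2.resize(im[120:265,235:425],None,fx=4,fy=4,interpolation=cv2.INTER_CUBIC);cv2.imwrite('pics/s5.png',c[:,:,::-1])
E
```

```text
t: 6.6
tool_pos: [0.5488, -0.1182, 0.1164]
ee_rot: [-0.257, -3.13, -0.0]
ft_force: [0.1, -1.5, -5.6]
width: 0.017
grip_force: 12.0
t: 7.0
tool_pos: [0.5487, -0.1181, 0.1196]
ee_rot: [-0.257, -3.13, -0.0]
ft_force: [-1.5, -0.4, -6.0]
width: 0.0168
grip_force: 12.0
t 7.0 pos [ 0.5487 -0.1181  0.1196] yang 1.407 q [-0.33  0.37  1.67 -0.    1.1  -1.74] F [-1.5 -0.4 -6. ] T [-0.18  0.2  -0.14] w 0.0168 g 12.0
```

View pics/s5.png

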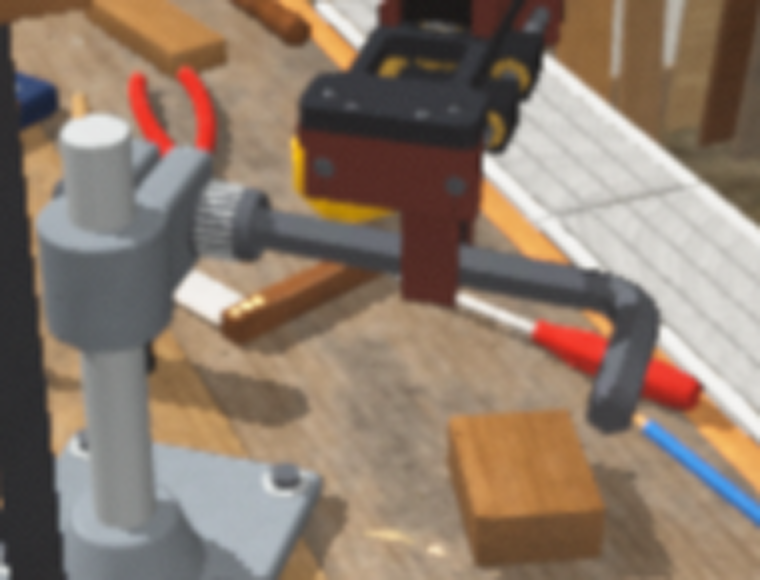

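The bend rose from crop row 320 to 297. I'll compute the remaining slope by casting side rays onto the key's vertical plane.

```bash
cat >> h.py <<'E'
def vplane(n,px,p0,yaw):
    e,d=ray(n,px); nn=np.array([-np.sin(yaw),np.cos(yaw),0]); return e+d*((np.array(p0)-e)@nn)/(d@nn)
E
python3 - <<'E'
from h import *
S=lambda x,y:((x+.5)/4-.5+235,(y+.5)/4-.5+120)
m=[.6232,-.1336,.17]
for lab,P in (("before",[(285,233),(340,248),(500,288),(580,309)]),("after",[(285,233),(350,244),(500,269),(580,283)])):
    w=np.array([vplane("side",S(*q),m,-.165) for q in P]); print(lab,w.round(4).tolist(),np.polyfit(w[:,0],w[:,2],1)[0])
E
```

```text
before [[0.6136, -0.132, 0.1696], [0.5896, -0.128, 0.1663], [0.5213, -0.1166, 0.1585], [0.488, -0.1111, 0.1543]] 0.12019902715688602
after [[0.6136, -0.132, 0.1696], [0.5852, -0.1273, 0.169], [0.5217, -0.1167, 0.1677], [0.4888, -0.1112, 0.1667]] 0.022550998324375113
```

```bash
python3 -m pendant '[{"dx":0,"dy":0,"dz":1.5,"twist":0,"claw":10},{"dx":0,"dy":0,"dz":1.5,"twist":0,"claw":10}]'
python3 -m pendant '[{"dx":0,"dy":0,"dz":0,"twist":0,"claw":10},{"dx":0,"dy":0,"dz":0,"twist":0,"claw":10},{"dx":-2,"dy":0.3,"dz":0,"twist":0,"claw":10},{"dx":-5,"dy":0.8,"dz":0,"twist":0,"claw":10},{"dx":-8,"dy":1.3,"dz":0,"twist":0,"claw":10}]' 40
python3 -m pendant '[{"dx":-4,"dy":0.6,"dz":0,"twist":0,"claw":10},{"dx":-8,"dy":1.3,"dz":0,"twist":0,"claw":10},{"dx":-12,"dy":1.9,"dz":0,"twist":0,"claw":10},{"dx":-16,"dy":2.6,"dz":0,"twist":0,"claw":10},{"dx":-20,"dy":3.2,"dz":0,"twist":0,"claw":10}]'
python3 -c "from h import *;st()"
```

```text
t: 7.25
tool_pos: [0.549, -0.1182, 0.1212]
ee_rot: [-0.257, -3.131, 0.0]
ft_force: [-0.5, -2.5, -5.2]
width: 0.0171
grip_force: 12.0
t: 7.75
tool_pos: [0.542, -0.1173, 0.1214]
ee_rot: [0.257, 3.129, -0.001]
ft_force: [1.9, -2.0, -7.4]
width: 0.0166
grip_force: 39.9
t: 8.25
tool_pos: [0.5206, -0.1133, 0.1214]
ee_rot: [-0.257, -3.131, -0.001]
ft_force: [0.1, -0.7, -3.9]
width: 0.0167
grip_force: 39.9
t 8.25 pos [ 0.5206 -0.1133  0.1214] yang 1.407 q [-0.34  0.33  1.73  0.    1.08 -1.75] F [ 0.1 -0.7 -3.9] T [-0.02 -0.22 -0.01] w 0.0167 g 39.9
```

```bash
python3 -m pendant '[{"dx":-5,"dy":0.8,"dz":0,"twist":0,"claw":10},{"dx":-12,"dy":1.9,"dz":0,"twist":0,"claw":10},{"dx":-18,"dy":1,"dz":8,"twist":0,"claw":10},{"dx":-22,"dy":-4,"dz":20,"twist":0,"claw":10},{"dx":-25,"dy":-12,"dz":30,"twist":0,"claw":10},{"dx":-25,"dy":-22,"dz":40,"twist":-0.08,"claw":10},{"dx":-25,"dy":-32,"dz":40,"twist":-0.18,"claw":10},{"dx":-25,"dy":-42,"dz":40,"twist":-0.28,"claw":10},{"dx":-25,"dy":-52,"dz":40,"twist":-0.38,"claw":10},{"dx":-25,"dy":-62,"dz":40,"twist":-0.48,"claw":10}]'
python3 -m pendant '[{"dx":0,"dy":-5,"dz":0,"twist":-0.11,"claw":10},{"dx":0,"dy":-10,"dz":0,"twist":-0.22,"claw":10},{"dx":0,"dy":-15,"dz":0,"twist":-0.33,"claw":10},{"dx":0,"dy":-20,"dz":0,"twist":-0.44,"claw":10},{"dx":0,"dy":-26,"dz":0,"twist":-0.55,"claw":10},{"dx":0,"dy":-26,"dz":0,"twist":-0.66,"claw":10},{"dx":0,"dy":-26,"dz":0,"twist":-0.77,"claw":10},{"dx":0,"dy":-26,"dz":0,"twist":-0.88,"claw":10},{"dx":0,"dy":-26,"dz":0,"twist":-0.99,"claw":10},{"dx":0,"dy":-26,"dz":0,"twist":-1.091,"claw":10}]'
python3 -m pendant '[{"dx":5,"dy":0,"dz":-12,"twist":0,"claw":10},{"dx":5,"dy":0,"dz":-25,"twist":0,"claw":10},{"dx":5,"dy":0,"dz":-35,"twist":0,"claw":10},{"dx":5,"dy":0,"dz":-40,"twist":0,"claw":10},{"dx":5,"dy":0,"dz":-40,"twist":0,"claw":10},{"dx":5,"dy":0,"dz":-40,"twist":0,"claw":10}]'
python3 - <<'E'
from h import *
st(); crop('side',235,120,190,145,'s6')
im=bot.snapshot('top'); cv2.imwrite('pics/t6.png',cv2.resize(im[140:290,230:370,::-1],None,fx=4,fy=4,interpolation=cv2.INTER_CUBIC))
E
```

```text
t: 9.25
tool_pos: [0.4968, -0.1773, 0.1624]
ee_rot: [1.0, 2.976, -0.001]
ft_force: [-0.6, 0.3, -4.2]
width: 0.0165
grip_force: 39.9
t: 10.25
tool_pos: [0.4966, -0.2029, 0.1623]
ee_rot: [2.4, 2.025, 0.0]
ft_force: [0.3, 0.8, -2.8]
width: 0.0163
grip_force: 39.9
t: 10.85
tool_pos: [0.5012, -0.2018, 0.121]
ee_rot: [-2.395, -2.032, 0.0]
ft_force: [0.2, 0.1, -4.0]
width: 0.0167
grip_force: 39.9
t 10.85 pos [ 0.5012 -0.2018  0.121 ] yang -0.164 q [-0.51  0.34  1.72 -0.    1.08 -0.35] F [ 0.2  0.1 -4. ] T [-0.07  0.01 -0.01] w 0.0167 g 39.9
```

View pics/s6.png

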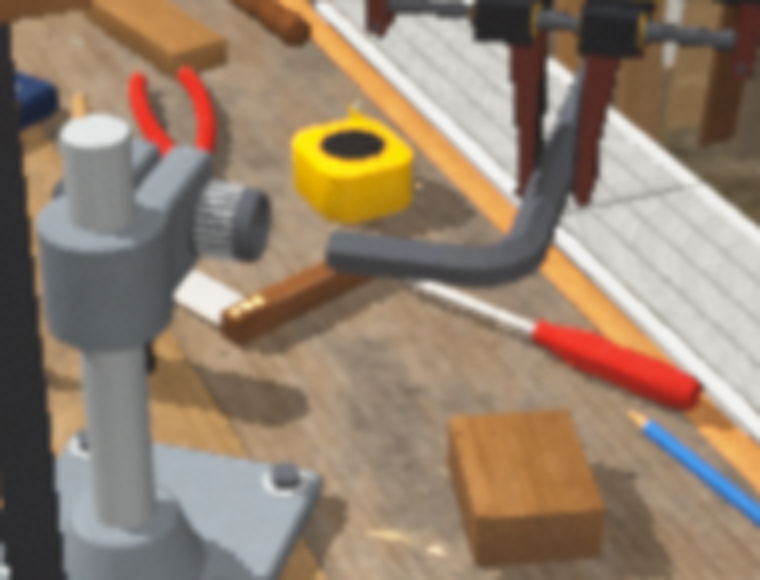

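The key is turned with its short arm pointing at the socket: short-arm tip at crop (333,251), mouth face near (257,226). From here I measure numerically.

Run:
```python
from h import *
np.set_printoptions(precision=1,suppress=True)
m=np.array([.6232,-.1336,.17]);c=np.array([.987,-.161,0])
for n in("side","top"):
    im=bot.snapshot(n)
    P=proj(n,[m-c*d for d in (0,.03,.04,.07,.09)]);print(n,P.tolist())
    hsv=cv2.cvtColor(im,cv2.COLOR_RGB2HSV)
    i=im.astype(int); mk=((i[...,0]-i[...,2]<5)&(i.max(-1)<130)).astype(np.uint8)
    cv2.imwrite(f"pics/m_{n}.png",mk*255)
    if n=="side":
        for x in range(314,366,4):
            r=[y for y in range(165,205) if mk[y,x]];print(x,(min(r),max(r),len(r)) if r else None)
    else:
        for y in range(192,285,4):
            r=[x for x in range(270,345) if mk[y,x]];print(y,(min(r),max(r),len(r)) if r else None)
```

```text
side [[300.4045958323572, 176.8700294910078], [317.31237965126763, 179.35499528239774], [323.01716156413147, 180.1932500633027], [340.3444156297705, 182.73872131216064], [352.0780779313818, 184.46196913432826]]
314 None
318 (178, 185, 8)
322 (178, 186, 9)
326 (179, 186, 8)
330 (179, 187, 9)
334 (179, 188, 10)
338 (180, 188, 9)
342 (181, 189, 9)
346 (181, 189, 9)
350 (182, 189, 8)
354 (182, 190, 9)
358 (181, 189, 9)
362 (179, 189, 11)
top [[312.3753523609837, 197.29193589729303], [310.2170397473205, 212.31914048247668], [309.492433513098, 217.36431698563032], [307.3029800367661, 232.60907667947257], [305.8302235837519, 242.8639210893955]]
192 (284, 338, 40)
196 (283, 344, 55)
200 (286, 344, 37)
204 (285, 344, 40)
208 (282, 344, 40)
212 (302, 344, 39)
216 (307, 344, 38)
220 (307, 344, 38)
224 (306, 344, 39)
228 (305, 344, 40)
232 (304, 344, 41)
236 (304, 344, 41)
240 (303, 344, 42)
244 (301, 344, 44)
248 (299, 344, 46)
252 (297, 344, 48)
256 (294, 344, 51)
260 (292, 344, 53)
264 (289, 344, 56)
268 (287, 344, 58)
272 (285, 344, 59)
276 (282, 344, 55)
280 (280, 344, 47)
284 (277, 344, 41)
```

Run:
```python
from h import *
a=bot.snapshot("side"); b=bot.snapshot("top")
for x in (326,342): print("side",x,[(y,*a[y,x].tolist()) for y in range(173,194)])
for y in (220,230,238): print("top",y,[(x,*b[y,x].tolist()) for x in range(298,322)])
print("rowtip",[(x,*a[182,x].tolist()) for x in range(311,322)])
print("mouth row",[(x,*a[176,x].tolist()) for x in range(280,310)])
print("mouth col 299",[(y,*a[y,299].tolist()) for y in range(160,192)])
```

```text
side 326 [(173, 175, 130, 16), (174, 160, 119, 31), (175, 130, 101, 53), (176, 116, 95, 72), (177, 116, 103, 89), (178, 114, 109, 108), (179, 109, 109, 116), (180, 109, 111, 117), (181, 107, 109, 115), (182, 103, 104, 110), (183, 90, 90, 96), (184, 71, 70, 72), (185, 64, 62, 63), (186, 64, 63, 63), (187, 69, 62, 61), (188, 76, 60, 51), (189, 88, 62, 44), (190, 97, 73, 53), (191, 112, 91, 73), (192, 122, 103, 83), (193, 122, 103, 83)]
side 342 [(173, 107, 93, 79), (174, 107, 94, 79), (175, 110, 95, 80), (176, 118, 102, 86), (177, 133, 113, 94), (178, 154, 133, 111), (179, 152, 134, 118), (180, 120, 116, 115), (181, 109, 111, 117), (182, 108, 110, 117), (183, 106, 109, 116), (184, 104, 106, 111), (185, 90, 91, 97), (186, 71, 70, 73), (187, 65, 63, 65), (188, 68, 65, 67), (189, 101, 99, 98), (190, 185, 179, 175), (191, 233, 229, 224), (192, 208, 201, 192), (193, 156, 144, 131)]
top 220 [(298, 161, 130, 91), (299, 162, 132, 92), (300, 164, 134, 93), (301, 165, 134, 92), (302, 164, 133, 93), (303, 163, 133, 94), (304, 155, 129, 95), (305, 130, 115, 96), (306, 103, 101, 97), (307, 94, 97, 
[... 2148 characters left out ...]
 127), (309, 174, 151, 127)]
mouth col 299 [(160, 142, 125, 105), (161, 144, 125, 108), (162, 151, 133, 115), (163, 163, 145, 125), (164, 171, 152, 130), (165, 170, 150, 128), (166, 158, 140, 123), (167, 129, 120, 113), (168, 101, 101, 103), (169, 87, 87, 91), (170, 75, 75, 79), (171, 69, 69, 71), (172, 65, 65, 67), (173, 65, 64, 66), (174, 66, 65, 67), (175, 66, 67, 68), (176, 71, 72, 73), (177, 74, 74, 77), (178, 74, 73, 77), (179, 74, 74, 78), (180, 75, 76, 79), (181, 75, 75, 77), (182, 74, 74, 76), (183, 81, 77, 75), (184, 102, 91, 83), (185, 138, 121, 103), (186, 161, 140, 119), (187, 164, 144, 121), (188, 171, 149, 126), (189, 171, 149, 126), (190, 173, 149, 125), (191, 177, 148, 121)]
```

Run:
```python
from h import *
np.set_printoptions(precision=1,suppress=True)
m=np.array([.6232,-.1336,.17]);c=np.array([.987,-.161,0])
L=proj("side",[m+c*d for d in np.linspace(.03,-.1,60)]);pr=lambda x:np.interp(x,L[:,0],L[:,1])
Lt=proj("top",[m+c*d for d in np.linspace(.03,-.1,60)]);pt=lambda y:np.interp(y,Lt[:,1],Lt[:,0])
a=bot.snapshot("side").astype(float); t0=cv2.imread("pics/top0.png")[:,:,::-1].astype(float); t=bot.snapshot("top").astype(float)
def edges(v,lo,hi): # subpixel crossing of key/bg by colour-gradient weighted centroid
    g=np.linalg.norm(np.gradient(v,axis=0),axis=1); o=[]
    for k in (lo,hi):
        i=np.arange(k-3,k+4); o.append((g[i]*i).sum()/g[i].sum())
    return o
for x in (293,295,297,299):
    e=edges(a[:,x],167,185);print("head side",x,np.round(e,1),"off",round(np.mean(e)-pr(x),2))
for x in (324,328,332,336,340,344,348,352):
    p=pr(x); e=edges(a[:,x],int(round(p-3)),int(round(p+7)));print("key side",x,np.round(e,1),"off",round(np.mean(e)-p,2))
print("tophead",[(y,[int(v.sum()/3) for v in t0[y,298:328]],round(float(pt(y)),1)) for y in (190,193)])
print("topnow",[(y,[int(v.sum()/3) for v in t[y,298:328]],round(float(pt(y)),1)) for y in (190,193)])
```

```text
head side 293 [166.7 184.5] off -0.19
head side 295 [167.2 185. ] off 0.01
head side 297 [166.8 185.1] off -0.43
head side 299 [167.4 184.8] off -0.55
key side 324 [175.8 186.7] off 0.95
key side 328 [176.8 188.7] off 1.85
key side 332 [178.8 189. ] off 2.4
key side 336 [178.7 189.2] off 1.83
key side 340 [179.2 190.2] off 2.01
key side 344 [178.8 190.6] off 1.43
key side 348 [180.2 191.6] off 2.08
key side 352 [180.1 192.1] off 1.66
tophead [(190, [109, 113, 117, 112, 102, 95, 105, 125, 134, 128, 126, 128, 132, 136, 147, 147, 153, 149, 143, 139, 140, 131, 121, 128, 140, 147, 148, 148, 148, 149], 313.4), (193, [88, 87, 86, 86, 86, 84, 79, 81, 86, 92, 96, 99, 101, 103, 106, 106, 106, 104, 104, 104, 107, 114, 123, 135, 145, 148, 149, 149, 149, 149], 313.0)]
topnow [(190, [112, 117, 120, 115, 104, 98, 108, 129, 137, 131, 129, 131, 135, 139, 151, 151, 157, 153, 146, 143, 144, 135, 124, 130, 144, 151, 152, 152, 152, 152], 313.4), (193, [90, 89, 88, 88, 88, 87, 81, 82, 89, 94, 98, 101, 104, 106, 108, 109, 108, 107, 107, 107, 110, 116, 126, 139, 148, 152, 152, 153, 153, 152], 313.0)]
```

```bash
python3 -m pendant '[{"dx":0.2,"dy":1.5,"dz":5,"twist":0,"claw":10},{"dx":5.2,"dy":0.7,"dz":5,"twist":0,"claw":10},{"dx":10.2,"dy":-0.1,"dz":5,"twist":0,"claw":10},{"dx":15.2,"dy":-0.9,"dz":5,"twist":0,"claw":10},{"dx":20.2,"dy":-1.7,"dz":5,"twist":0,"claw":10},{"dx":20.2,"dy":-1.7,"dz":5,"twist":0,"claw":10},{"dx":20.2,"dy":-1.7,"dz":5,"twist":0,"claw":10}]'
python3 - <<'E'
from h import *
st()
a=bot.snapshot("side"); b=bot.snapshot("top")
g=lambda v:[int(x.sum()/3) for x in v.astype(int)]
for x in (295,297,299,312,316,320,324,328,332,340): print("side",x,"161..193",g(a[161:194,x]))
for y in (190,193,196,199,202,206,210,216): print("top",y,"296..330",g(b[y,296:331]))
print(g(a[178,296:325]))
E
```

```text
t: 11.95
tool_pos: [0.5215, -0.2034, 0.1259]
ee_rot: [-2.395, -2.032, 0.0]
ft_force: [-0.3, 0.0, -3.8]
width: 0.017
grip_force: 39.9
t 11.95 pos [ 0.5215 -0.2034  0.1259] yang -0.164 q [-0.5   0.36  1.67 -0.    1.11 -0.33] F [-0.3  0.  -3.8] T [-0.11 -0.01  0.02] w 0.017 g 39.9
side 295 161..193 [143, 146, 146, 147, 155, 169, 163, 140, 128, 118, 113, 109, 106, 102, 98, 91, 84, 76, 72, 68, 65, 59, 57, 70, 109, 146, 157, 156, 154, 152, 150, 148, 167]
side 297 161..193 [131, 140, 148, 151, 152, 146, 127, 114, 111, 109, 108, 102, 95, 90, 82, 78, 75, 73, 71, 69, 64, 62, 58, 65, 97, 138, 153, 153, 152, 153, 155, 152, 146]
side 299 161..193 [125, 133, 146, 151, 151, 141, 122, 102, 88, 76, 69, 66, 64, 65, 65, 72, 75, 74, 74, 76, 77, 74, 76, 90, 121, 140, 144, 150, 149, 149, 149, 142, 147]
side 312 161..193 [143, 138, 135, 133, 129, 127, 123, 120, 123, 129, 139, 144, 141, 127, 114, 112, 111, 110, 100, 78, 65, 63, 70, 98, 134, 136, 119, 109, 109, 109, 93, 75, 65]
side 316 161..193 [169, 165, 150, 136, 130, 126, 124, 120, 118, 113, 111, 109, 111, 116, 112, 111, 112, 111, 104, 89, 69, 63, 65, 74
[... 1806 characters left out ...]
2, 112]
top 206 296..330 [114, 118, 132, 143, 149, 153, 154, 155, 156, 151, 131, 108, 91, 79, 76, 83, 93, 104, 110, 112, 113, 112, 112, 113, 113, 112, 113, 112, 112, 112, 112, 112, 112, 111, 107]
top 210 296..330 [113, 126, 138, 144, 146, 149, 151, 153, 150, 136, 109, 83, 75, 82, 94, 106, 111, 112, 113, 112, 112, 112, 112, 113, 112, 112, 112, 112, 112, 112, 112, 111, 104, 92, 75]
top 216 296..330 [100, 98, 99, 100, 100, 99, 99, 96, 86, 79, 87, 101, 109, 112, 112, 112, 112, 112, 112, 112, 112, 112, 112, 112, 112, 112, 112, 111, 109, 102, 88, 70, 58, 56, 65]
[79, 73, 75, 74, 78, 88, 117, 130, 112, 98, 99, 103, 106, 107, 109, 110, 110, 111, 111, 112, 111, 111, 112, 111, 111, 111, 112, 112, 112]
```

```bash
python3 -m pendant '[{"dx":0,"dy":0.3,"dz":1.2,"twist":0,"claw":10},{"dx":3,"dy":-0.2,"dz":1.2,"twist":0,"claw":10},{"dx":6,"dy":-0.7,"dz":1.2,"twist":0,"claw":10},{"dx":6,"dy":-0.7,"dz":1.2,"twist":0,"claw":10}]'
python3 -m pendant '[{"dx":2,"dy":-0.3,"dz":0,"twist":0,"claw":10},{"dx":2,"dy":-0.3,"dz":0,"twist":0,"claw":10}]'
python3 -m pendant '[{"dx":2,"dy":-0.3,"dz":0,"twist":0,"claw":10},{"dx":2,"dy":-0.3,"dz":0,"twist":0,"claw":10}]'
python3 -m pendant '[{"dx":2,"dy":-0.3,"dz":0,"twist":0,"claw":10},{"dx":2,"dy":-0.3,"dz":0,"twist":0,"claw":10}]'
```

```text
t: 12.45
tool_pos: [0.5282, -0.2045, 0.1275]
ee_rot: [2.395, 2.032, 0.0]
ft_force: [-0.8, -0.3, -3.5]
width: 0.0166
grip_force: 39.9
t: 12.65
tool_pos: [0.5298, -0.2045, 0.1273]
ee_rot: [2.396, 2.032, 0.0]
ft_force: [-1.5, 0.0, -3.7]
width: 0.0167
grip_force: 39.9
t: 12.85
tool_pos: [0.5318, -0.2048, 0.1273]
ee_rot: [2.396, 2.032, 0.0]
ft_force: [-0.4, 0.1, -3.9]
width: 0.0166
grip_force: 39.9
t: 13.05
tool_pos: [0.5338, -0.2052, 0.1274]
ee_rot: [2.396, 2.032, 0.0]
ft_force: [-0.2, 0.2, -4.2]
width: 0.0168
grip_force: 39.9
```

```bash
python3 -m pendant '[{"dx":2,"dy":-0.3,"dz":0,"twist":0,"claw":10},{"dx":2,"dy":-0.3,"dz":0,"twist":0,"claw":10}]'
python3 -m pendant '[{"dx":2,"dy":-0.3,"dz":0,"twist":0,"claw":10},{"dx":2,"dy":-0.3,"dz":0,"twist":0,"claw":10}]' | grep force
python3 - <<'E'
from h import *
s=st()
a=bot.snapshot("side");g=lambda v:[int(x.sum()/3) for x in v.astype(int)]
print(g(a[178,290:325]));print(g(a[170,290:325]))
for x in (297,299,306,310,314,318): print(x,"161..193",g(a[161:194,x]))
E
```

```text
t: 13.25
tool_pos: [0.5358, -0.2055, 0.1274]
ee_rot: [2.396, 2.032, 0.0]
ft_force: [-0.3, -0.7, -3.7]
width: 0.0167
grip_force: 39.9
ft_force: [0.6, 0.6, -4.4]
grip_force: 39.9
t 13.45 pos [ 0.5376 -0.2057  0.1273] yang -0.164 q [-0.49  0.38  1.63 -0.    1.12 -0.32] F [ 0.6  0.6 -4.4] T [-0.09  0.02  0.02] w 0.0165 g 39.9
[116, 113, 101, 83, 75, 77, 76, 70, 66, 65, 65, 64, 66, 71, 77, 83, 84, 89, 91, 96, 98, 100, 100, 102, 104, 107, 107, 108, 109, 110, 111, 111, 111, 111, 111]
[166, 157, 154, 149, 134, 119, 113, 111, 98, 78, 60, 65, 102, 137, 149, 152, 154, 154, 153, 153, 150, 141, 130, 121, 121, 119, 115, 113, 112, 111, 114, 112, 113, 112, 112]
297 161..193 [132, 140, 147, 152, 152, 146, 126, 113, 109, 111, 107, 102, 96, 91, 84, 79, 75, 70, 66, 64, 62, 61, 59, 63, 98, 138, 152, 154, 152, 154, 154, 151, 146]
299 161..193 [125, 135, 145, 151, 150, 142, 121, 103, 88, 78, 71, 71, 77, 79, 80, 76, 72, 65, 63, 63, 64, 69, 75, 91, 122, 140, 144, 149, 150, 150, 149, 142, 149]
306 161..193 [141, 143, 145, 149, 150, 149, 147, 147, 149, 154, 153, 143, 120, 112, 110, 109, 104, 84, 68, 63, 66, 84, 117, 141, 146, 144, 145, 144, 135, 121, 110, 109, 108]
310 161..193 [136, 133, 130, 127, 124, 123, 122, 127, 138, 150, 153, 145, 126, 115, 112, 111, 109, 98, 75, 63, 64, 69, 95, 130, 142, 142, 132, 118, 108, 110, 107, 93, 74]
314 161..193 [160, 152, 141, 136, 134, 131, 129, 125, 123, 121, 121, 122, 119, 113, 112, 111, 111, 104, 87, 69, 63, 66, 86, 120, 136, 122, 110, 108, 108, 92, 74, 65, 62]
318 161..193 [168, 169, 162, 137, 119, 117, 115, 115, 113, 112, 109, 106, 107, 109, 111, 111, 112, 109, 99, 75, 65, 63, 66, 81, 99, 105, 105, 90, 72, 65, 63, 60, 60]
```

```bash
for i in 1; do python3 -m pendant '[{"dx":2,"dy":-0.3,"dz":0,"twist":0,"claw":10},{"dx":4,"dy":-0.6,"dz":0,"twist":0,"claw":10},{"dx":4,"dy":-0.6,"dz":0,"twist":0,"claw":10}]'; done
python3 -m pendant '[{"dx":2,"dy":-0.3,"dz":0,"twist":0,"claw":10},{"dx":4,"dy":-0.6,"dz":0,"twist":0,"claw":10},{"dx":4,"dy":-0.6,"dz":0,"twist":0,"claw":10}]'
```

```text
t: 13.8
tool_pos: [0.5419, -0.2064, 0.1274]
ee_rot: [2.396, 2.032, 0.001]
ft_force: [-0.4, -0.2, -3.9]
width: 0.0163
grip_force: 39.9
t: 14.1
tool_pos: [0.5463, -0.207, 0.1275]
ee_rot: [2.395, 2.031, 0.001]
ft_force: [-0.2, -1.1, -3.3]
width: 0.0169
grip_force: 39.9
```

```bash
python3 -m pendant '[{"dx":2,"dy":-0.3,"dz":0,"twist":0,"claw":10},{"dx":4,"dy":-0.6,"dz":0,"twist":0,"claw":10},{"dx":4,"dy":-0.6,"dz":0,"twist":0,"claw":10}]'
python3 -m pendant '[{"dx":1.5,"dy":-0.2,"dz":0,"twist":0,"claw":10},{"dx":3,"dy":-0.5,"dz":0,"twist":0,"claw":10},{"dx":3,"dy":-0.5,"dz":0,"twist":0,"claw":10}]'
python3 -m pendant '[{"dx":1,"dy":-0.2,"dz":0,"twist":0,"claw":10},{"dx":1,"dy":-0.2,"dz":0,"twist":0,"claw":10}]'
```

```text
t: 14.4
tool_pos: [0.55, -0.2076, 0.1274]
ee_rot: [2.396, 2.032, 0.0]
ft_force: [-0.3, -0.5, -4.2]
width: 0.0167
grip_force: 39.9
t: 14.7
tool_pos: [0.5528, -0.2081, 0.1274]
ee_rot: [2.396, 2.032, 0.0]
ft_force: [0.5, -0.2, -2.9]
width: 0.0167
grip_force: 39.9
t: 14.9
tool_pos: [0.5536, -0.2082, 0.1273]
ee_rot: [2.396, 2.032, -0.0]
ft_force: [-1.2, -0.1, -3.3]
width: 0.0167
grip_force: 39.9
```

```bash
for k in 1; do python3 -m pendant '[{"dx":1,"dy":-0.2,"dz":0,"twist":0,"claw":10},{"dx":1,"dy":-0.2,"dz":0,"twist":0,"claw":10}]'|grep -e pos -e ft; done
python3 -m pendant '[{"dx":1,"dy":-0.2,"dz":0,"twist":0,"claw":10},{"dx":1,"dy":-0.2,"dz":0,"twist":0,"claw":10}]'|grep -e pos -e ft
python3 -m pendant '[{"dx":1,"dy":-0.2,"dz":0,"twist":0,"claw":10},{"dx":1,"dy":-0.2,"dz":0,"twist":0,"claw":10}]'|grep -e pos -e ft
python3 -m pendant '[{"dx":1,"dy":-0.2,"dz":0,"twist":0,"claw":10},{"dx":1,"dy":-0.2,"dz":0,"twist":0,"claw":10}]'|grep -e pos -e ft
```

```text
tool_pos: [0.5546, -0.2084, 0.1273]
ft_force: [-0.4, -0.8, -2.6]
tool_pos: [0.5557, -0.2086, 0.1273]
ft_force: [-0.6, -0.5, -3.6]
tool_pos: [0.5566, -0.2088, 0.1273]
ft_force: [-1.6, -0.3, -2.3]
tool_pos: [0.5577, -0.209, 0.1273]
ft_force: [-0.9, -0.7, -3.5]
```

```bash
python3 -m pendant '[{"dx":1,"dy":-0.2,"dz":0,"twist":0,"claw":10},{"dx":1,"dy":-0.2,"dz":0,"twist":0,"claw":10}]'|grep -e pos -e ft
python3 -m pendant '[{"dx":1,"dy":-0.2,"dz":0,"twist":0,"claw":10},{"dx":1,"dy":-0.2,"dz":0,"twist":0,"claw":10}]'|grep -e pos -e ft
python3 -m pendant '[{"dx":1,"dy":-0.2,"dz":0,"twist":0,"claw":10},{"dx":1,"dy":-0.2,"dz":0,"twist":0,"claw":10}]'|grep -e pos -e ft
python3 - <<'E'
from h import *
s=st();a=bot.snapshot("side");b=bot.snapshot("top");g=lambda v:[int(x.sum()/3) for x in v.astype(int)]
m=np.array([.6232,-.1336,.17]);c=np.array([.987,-.161,0]);l=np.array([.161,.987,0])
print("origin at home would be",proj("side",m-c*.053).round(1),"outer bend edge",proj("side",[m-c*.0615-l*.025]).round(1))
for y in (184,182,180,178): print(y,"300..345",g(a[y,300:346]))
E
```

```text
tool_pos: [0.5581, -0.2092, 0.1272]
ft_force: [-2.2, -0.3, -2.1]
tool_pos: [0.5583, -0.2095, 0.127]
ft_force: [-4.8, -2.0, -2.6]
tool_pos: [0.5585, -0.2098, 0.1268]
ft_force: [-6.7, -2.0, -1.4]
t 16.3 pos [ 0.5585 -0.2098  0.1268] yang -0.163 q [-0.47  0.41  1.58 -0.    1.15 -0.31] F [-6.7 -2.  -1.4] T [-0.4   0.93  0.26] w 0.0163 g 40.0
origin at home would be [[330.5 181.3]] outer bend edge [[339.1 174.8]]
184 300..345 [120, 144, 153, 150, 146, 144, 148, 150, 146, 137, 137, 139, 144, 146, 145, 138, 122, 105, 98, 94, 92, 93, 93, 94, 92, 90, 78, 69, 64, 72, 102, 130, 141, 143, 146, 142, 135, 131, 134, 138, 142, 143, 143, 145, 144, 142]
182 300..345 [84, 108, 119, 115, 106, 106, 106, 100, 93, 88, 86, 84, 81, 79, 76, 71, 68, 67, 67, 67, 67, 66, 68, 68, 69, 69, 71, 72, 69, 70, 86, 108, 128, 134, 134, 131, 133, 134, 141, 144, 148, 146, 145, 140, 138, 139]
180 300..345 [64, 65, 65, 65, 65, 65, 64, 64, 62, 63, 64, 63, 63, 63, 63, 63, 65, 67, 66, 68, 67, 67, 68, 67, 67, 67, 67, 67, 67, 67, 67, 68, 72, 78, 88, 104, 121, 133, 139, 143, 143, 142, 142, 146, 146, 145]
178 300..345 [64, 65, 66, 68, 68, 70, 71, 74, 77, 78, 80, 84, 88, 91, 92, 95, 97, 96, 96, 98, 97, 97, 97, 94, 90, 85, 83, 81, 79, 74, 69, 66, 66, 64, 66, 67, 71, 84, 102, 109, 109, 118, 134, 144, 140, 137]
```

Contact with the floor came where the geometry predicts (37 mm of travel: about 10 mm gap plus 27 mm). I keep a light inward push and start levering on the arc while watching the force.

```bash
python3 -m pendant '[{"dx":-1,"dy":0.2,"dz":-1,"twist":0,"claw":10},{"dx":-1,"dy":0.2,"dz":-3,"twist":0,"claw":10},{"dx":-1,"dy":0.2,"dz":-5,"twist":0,"claw":10},{"dx":-1,"dy":0.2,"dz":-7,"twist":0,"claw":10},{"dx":-1,"dy":0.2,"dz":-7,"twist":0,"claw":10}]'|grep -e pos -e ft
python3 -m pendant '[{"dx":0,"dy":0,"dz":-2,"twist":0,"claw":10},{"dx":0,"dy":0.2,"dz":-4,"twist":0,"claw":10},{"dx":0,"dy":0.4,"dz":-6,"twist":0,"claw":10},{"dx":0,"dy":0.6,"dz":-8,"twist":0,"claw":10},{"dx":0,"dy":0.6,"dz":-8,"twist":0,"claw":10}]'|grep -e pos -e ft
python3 -c "from h import *;st()"
```

```text
tool_pos: [0.5591, -0.21, 0.1206]
ft_force: [-4.5, -2.5, 0.1]
tool_pos: [0.5593, -0.2097, 0.1129]
ft_force: [-5.1, -3.7, 2.2]
t 17.4 pos [ 0.5593 -0.2097  0.1129] yang -0.164 q [-0.47  0.43  1.6  -0.    1.11 -0.31] F [-5.1 -3.7  2.2] T [-0.38  0.61  0.11] w 0.0165 g 40.0
```

```bash
python3 -m pendant '[{"dx":0.1,"dy":0.4,"dz":-2,"twist":0,"claw":10},{"dx":0.2,"dy":0.9,"dz":-4,"twist":0,"claw":10},{"dx":0.3,"dy":1.4,"dz":-6,"twist":0,"claw":10},{"dx":0.3,"dy":1.4,"dz":-6,"twist":0,"claw":10}]'|grep -e pos -e ft
python3 -m pendant '[{"dx":0.1,"dy":0.6,"dz":-2,"twist":0,"claw":10},{"dx":0.2,"dy":1.2,"dz":-4,"twist":0,"claw":10},{"dx":0.3,"dy":1.8,"dz":-6,"twist":0,"claw":10},{"dx":0.3,"dy":1.8,"dz":-6,"twist":0,"claw":10}]'|grep -e pos -e ft
python3 -c "from h import *;st()"
```

```text
tool_pos: [0.5598, -0.2094, 0.1082]
ft_force: [-8.8, -4.9, 11.1]
tool_pos: [0.5602, -0.2081, 0.1026]
ft_force: [-8.7, -5.8, 12.1]
t 18.2 pos [ 0.5602 -0.2081  0.1026] yang -0.164 q [-0.47  0.44  1.61 -0.    1.09 -0.3 ] F [-8.7 -5.8 12.1] T [-0.81  1.23  0.19] w 0.0166 g 40.0
```

```bash
python3 -m pendant '[{"dx":-0.5,"dy":0.2,"dz":-2,"twist":0,"claw":10},{"dx":-0.7,"dy":0.8,"dz":-4,"twist":0,"claw":10},{"dx":-0.5,"dy":1.4,"dz":-6,"twist":0,"claw":10},{"dx":-0.5,"dy":1.4,"dz":-6,"twist":0,"claw":10}]'|grep -e pos -e ft
python3 -m pendant '[{"dx":-0.2,"dy":0.7,"dz":-2,"twist":0,"claw":10},{"dx":-0.2,"dy":1.4,"dz":-4,"twist":0,"claw":10},{"dx":-0.2,"dy":2.1,"dz":-6,"twist":0,"claw":10},{"dx":-0.2,"dy":2.1,"dz":-6,"twist":0,"claw":10}]'|grep -e pos -e ft
python3 -c "from h import *;st()"
```

```text
tool_pos: [0.5606, -0.2064, 0.0969]
ft_force: [-7.1, -5.2, 13.3]
tool_pos: [0.561, -0.2044, 0.091]
ft_force: [-6.1, -5.1, 13.3]
t 19.0 pos [ 0.561  -0.2044  0.091 ] yang -0.164 q [-0.46  0.45  1.63 -0.    1.06 -0.3 ] F [-6.1 -5.1 13.3] T [-0.62  0.73  0.15] w 0.0167 g 40.0
```

```bash
python3 -m pendant '[{"dx":0.1,"dy":0.8,"dz":-2,"twist":0,"claw":10},{"dx":0.2,"dy":1.6,"dz":-4,"twist":0,"claw":10},{"dx":0.2,"dy":1.6,"dz":-4,"twist":0,"claw":10}]'|grep -e pos -e ft
python3 -m pendant '[{"dx":0.1,"dy":0.5,"dz":-1,"twist":0,"claw":10},{"dx":0.2,"dy":1,"dz":-2,"twist":0,"claw":10},{"dx":0.2,"dy":1,"dz":-2,"twist":0,"claw":10}]'|grep -e pos -e ft
python3 -m pendant '[{"dx":0.1,"dy":0.5,"dz":-1,"twist":0,"claw":10},{"dx":0.2,"dy":1,"dz":-2,"twist":0,"claw":10},{"dx":0.2,"dy":1,"dz":-2,"twist":0,"claw":10}]'|grep -e pos -e ft
python3 -c "from h import *;st()"
```

```text
tool_pos: [0.5613, -0.2028, 0.087]
ft_force: [-6.3, -4.1, 13.6]
tool_pos: [0.5615, -0.202, 0.0851]
ft_force: [-7.4, -5.7, 13.1]
tool_pos: [0.5617, -0.201, 0.0831]
ft_force: [-5.8, -5.9, 13.2]
t 19.9 pos [ 0.5617 -0.201   0.0831] yang -0.164 q [-0.46  0.46  1.63 -0.    1.04 -0.29] F [-5.8 -5.9 13.2] T [-0.71  0.74  0.19] w 0.0168 g 40.0
```

```bash
python3 -m pendant '[{"dx":0.1,"dy":0.5,"dz":-1,"twist":0,"claw":10},{"dx":0.1,"dy":1,"dz":-2,"twist":0,"claw":10},{"dx":0.1,"dy":1,"dz":-2,"twist":0,"claw":10}]'|grep -e pos -e ft
python3 -m pendant '[{"dx":0.1,"dy":0.6,"dz":-1,"twist":0,"claw":10},{"dx":0.1,"dy":0.6,"dz":-1,"twist":0,"claw":10}]'|grep -e pos -e ft
python3 -m pendant '[{"dx":0.1,"dy":0.6,"dz":-1,"twist":0,"claw":10},{"dx":0.1,"dy":0.6,"dz":-1,"twist":0,"claw":10}]'|grep -e pos -e ft
python3 -c "from h import *;st()"
```

```text
tool_pos: [0.5619, -0.2001, 0.0812]
ft_force: [-6.7, -4.9, 12.9]
tool_pos: [0.562, -0.1995, 0.0802]
ft_force: [-5.7, -5.6, 13.9]
tool_pos: [0.5621, -0.199, 0.0792]
ft_force: [-6.4, -5.4, 14.2]
t 20.6 pos [ 0.5621 -0.199   0.0792] yang -0.164 q [-0.45  0.46  1.64 -0.    1.03 -0.29] F [-6.4 -5.4 14.2] T [-0.71  0.72  0.12] w 0.0164 g 40.0
```

```bash
python3 -m pendant '[{"dx":0.1,"dy":0.6,"dz":-1,"twist":0,"claw":10},{"dx":0.1,"dy":0.6,"dz":-1,"twist":0,"claw":10}]'|grep -e pos -e ft
python3 -m pendant '[{"dx":0.1,"dy":0.6,"dz":-1,"twist":0,"claw":10},{"dx":0.1,"dy":0.6,"dz":-1,"twist":0,"claw":10}]'|grep -e pos -e ft
python3 -m pendant '[{"dx":0.1,"dy":0.6,"dz":-1,"twist":0,"claw":10},{"dx":0.1,"dy":0.6,"dz":-1,"twist":0,"claw":10}]'|grep -e pos -e ft
python3 -c "from h import *;st()"
```

```text
tool_pos: [0.5622, -0.1984, 0.0782]
ft_force: [-7.0, -6.3, 13.2]
tool_pos: [0.5623, -0.1978, 0.0771]
ft_force: [-6.1, -6.3, 14.3]
tool_pos: [0.5624, -0.1973, 0.0762]
ft_force: [-6.4, -5.9, 13.2]
t 21.2 pos [ 0.5624 -0.1973  0.0762] yang -0.163 q [-0.45  0.47  1.64 -0.    1.03 -0.29] F [-6.4 -5.9 13.2] T [-0.76  0.67  0.19] w 0.0169 g 40.0
```

```bash
python3 -m pendant '[{"dx":0.1,"dy":0.6,"dz":-1,"twist":0,"claw":10},{"dx":0.1,"dy":0.6,"dz":-1,"twist":0,"claw":10}]'|grep -e pos -e ft
python3 -m pendant '[{"dx":0.1,"dy":0.6,"dz":-1,"twist":0,"claw":10},{"dx":0.1,"dy":0.6,"dz":-1,"twist":0,"claw":10}]'|grep -e pos -e ft
python3 -m pendant '[{"dx":0.1,"dy":0.6,"dz":-1,"twist":0,"claw":10},{"dx":0.1,"dy":0.6,"dz":-1,"twist":0,"claw":10}]'|grep -e pos -e ft
python3 - <<'E'
from h import *
s=st();a=bot.snapshot("side");cv2.imwrite("pics/s7.png",a[:,:,::-1])
m=np.array([.6237,-.132,.171]);c=np.array([.987,-.161,0]);l=np.array([.161,.987,0])
# long-arm axis predicted pixels in lever plane for several angles, near bend (35mm) and at tip (185 mm)
for th in (.4,.5,.6,.7):
    d=-l*np.cos(th)-np.array([0,0,np.sin(th)]);print(th,proj("side",[m-c*.053+d*r for r in (.03,.06,.14,.185)]).round(0).tolist())
print("grip",proj("side",s["tool_pos"]+[0,0,.031+.019]).round(0))
for y in range(170,216,4): print(y,"300..350",[int(v.sum()/3) for v in a[y,300:350:1].astype(int)])
E
```

```text
tool_pos: [0.5625, -0.1967, 0.0751]
ft_force: [-6.2, -6.5, 13.2]
tool_pos: [0.5627, -0.1961, 0.0742]
ft_force: [-6.7, -6.4, 13.5]
tool_pos: [0.5628, -0.1955, 0.0732]
ft_force: [-5.8, -5.9, 14.3]
t 21.8 pos [ 0.5628 -0.1955  0.0732] yang -0.164 q [-0.45  0.47  1.65 -0.    1.02 -0.28] F [-5.8 -5.9 14.3] T [-0.8   0.7   0.18] w 0.0167 g 40.0
0.4 [[334.0, 179.0], [338.0, 177.0], [347.0, 173.0], [351.0, 171.0]]
0.5 [[334.0, 181.0], [338.0, 181.0], [346.0, 180.0], [350.0, 180.0]]
0.6 [[334.0, 183.0], [337.0, 184.0], [345.0, 187.0], [349.0, 188.0]]
0.7 [[333.0, 184.0], [337.0, 187.0], [344.0, 194.0], [348.0, 197.0]]
grip [[338. 184.]]
170 300..350 [61, 66, 103, 140, 150, 154, 155, 155, 154, 154, 151, 141, 130, 123, 120, 118, 114, 111, 111, 111, 113, 114, 113, 113, 112, 111, 106, 88, 66, 56, 56, 55, 53, 42, 34, 35, 54, 82, 94, 99, 99, 97, 87, 65, 56, 56, 56, 54, 55, 55]
174 300..350 [77, 78, 79, 82, 92, 107, 115, 118, 119, 118, 122, 126, 131, 134, 134, 127, 115, 105, 103, 105, 106, 108, 108, 105, 105, 103, 103, 99, 74, 60, 55, 54, 51, 44, 34, 38, 61, 84, 96, 98, 94, 92, 84, 64, 55, 54, 55, 5
[... 1731 characters left out ...]
1, 146, 142, 141, 141, 143, 142, 141, 139, 137, 135, 128, 127, 128, 130, 131, 135, 137, 143, 146, 149, 153, 153, 146, 145, 146, 149, 147, 141, 138, 139, 141, 139, 139, 138]
210 300..350 [146, 146, 146, 149, 155, 157, 154, 148, 146, 149, 150, 156, 159, 159, 152, 148, 152, 156, 153, 148, 143, 138, 134, 129, 128, 129, 130, 131, 130, 130, 134, 135, 137, 138, 141, 145, 153, 157, 158, 153, 145, 140, 139, 142, 148, 151, 149, 145, 140, 139]
214 300..350 [120, 123, 130, 136, 146, 151, 157, 160, 160, 157, 153, 153, 151, 151, 150, 151, 153, 153, 156, 160, 163, 157, 146, 141, 140, 139, 134, 132, 130, 134, 139, 140, 140, 137, 134, 135, 139, 147, 153, 156, 157, 156, 152, 149, 147, 146, 146, 146, 144, 142]
```

```bash
python3 -m pendant '[{"dx":0.1,"dy":0.7,"dz":-1,"twist":0,"claw":10},{"dx":0.1,"dy":0.7,"dz":-1,"twist":0,"claw":10}]'|grep -e pos -e ft
python3 -m pendant '[{"dx":0.1,"dy":0.7,"dz":-1,"twist":0,"claw":10},{"dx":0.1,"dy":0.7,"dz":-1,"twist":0,"claw":10}]'|grep -e pos -e ft
python3 -c "from h import *;st()"
```

```text
tool_pos: [0.5629, -0.1948, 0.0722]
ft_force: [-5.8, -6.8, 13.4]
tool_pos: [0.563, -0.1942, 0.0712]
ft_force: [-6.2, -6.8, 14.0]
t 22.25 pos [ 0.563  -0.1942  0.0712] yang -0.163 q [-0.45  0.47  1.65 -0.    1.02 -0.28] F [-6.2 -6.8 14. ] T [-0.71  0.65  0.21] w 0.0167 g 40.0
```

```bash
python3 -m pendant '[{"dx":0.1,"dy":0.7,"dz":-1,"twist":0,"claw":10},{"dx":0.1,"dy":0.7,"dz":-1,"twist":0,"claw":10}]'|grep -e pos -e ft
python3 -m pendant '[{"dx":0.1,"dy":0.7,"dz":-1,"twist":0,"claw":10},{"dx":0.1,"dy":0.7,"dz":-1,"twist":0,"claw":10}]'|grep -e pos -e ft
python3 - <<'E'
from h import *
st()
a=bot.snapshot("side");b=bot.snapshot("top")
cv2.imwrite("pics/s8.png",a[:,:,::-1]);cv2.imwrite("pics/t8.png",b[:,:,::-1])
# lever tip in the top view: columns along lever plane beyond fingers
m=np.array([.6237,-.132,.171]);c=np.array([.987,-.161,0]);l=np.array([.161,.987,0])
for th in (.3,.6):
    d=-l*np.cos(th)-np.array([0,0,np.sin(th)]);print(th,"top",proj("top",[m-c*.053+d*r for r in (.03,.14,.185,.19)]).round(1).tolist())
t0=cv2.imread("pics/top0.png")[:,:,::-1]
P=proj("top",[m-c*.053-l*.15-np.array([0,0,.1])])[0];x,y=P.round().astype(int)
for yy in range(y-16,y+17,4): print(yy,[int(v.sum()/3) for v in b[yy,x-10:x+40:2].astype(int)],x-10)
E
```

```text
tool_pos: [0.5632, -0.1935, 0.0702]
ft_force: [-6.3, -5.6, 13.5]
tool_pos: [0.5633, -0.1928, 0.0692]
ft_force: [-5.8, -6.6, 13.6]
t 22.65 pos [ 0.5633 -0.1928  0.0692] yang -0.163 q [-0.44  0.47  1.65 -0.    1.01 -0.28] F [-5.8 -6.6 13.6] T [-0.81  0.68  0.25] w 0.017 g 40.0
0.3 top [[322.4, 226.1], [374.1, 234.6], [394.3, 237.9], [396.5, 238.3]]
0.6 top [[320.5, 226.2], [363.7, 234.7], [379.7, 237.8], [381.5, 238.2]]
222 [92, 93, 94, 95, 96, 97, 97, 85, 57, 61, 97, 107, 106, 107, 107, 107, 107, 105, 86, 107, 116, 167, 196, 116, 100] 369
226 [86, 87, 89, 90, 91, 91, 81, 58, 56, 87, 106, 106, 107, 107, 107, 106, 106, 92, 94, 127, 175, 182, 120, 124, 131] 369
230 [79, 81, 83, 84, 85, 78, 56, 54, 79, 105, 107, 107, 106, 107, 107, 107, 100, 98, 128, 187, 172, 123, 132, 133, 127] 369
234 [74, 75, 77, 77, 73, 56, 54, 67, 101, 107, 107, 107, 107, 107, 106, 105, 94, 128, 188, 160, 116, 125, 129, 128, 127] 369
238 [70, 71, 71, 69, 57, 52, 58, 94, 107, 107, 107, 107, 107, 107, 106, 105, 132, 193, 146, 126, 130, 130, 132, 133, 125] 369
242 [68, 69, 67, 55, 52, 55, 83, 106, 107, 107, 107, 107, 107, 107, 104, 135, 192, 141, 117, 125, 129, 127, 124, 121, 122] 369
246 [65, 62, 52, 52, 53, 74, 103, 107, 107, 107, 107, 107, 107, 105, 130, 188, 132, 124, 123, 125, 124, 128, 127, 121, 120] 369
250 [60, 51, 52, 53, 61, 98, 107, 107, 107, 108, 107, 107, 106, 122, 178, 131, 134, 128, 119, 116, 117, 125, 127, 121, 119] 369
254 [61, 52, 53, 57, 89, 106, 107, 107, 107, 107, 107, 106, 106, 137, 118, 117, 115, 119, 123, 117, 118, 116, 118, 124, 125] 369
```

Run:
```python
import cv2
a=cv2.imread("pics/s8.png").astype(int)
for x in (306,308,310,312): print(x,"167..192",[int(v.sum()/3) for v in a[167:193,x]])
```

```text
306 167..192 [149, 147, 151, 154, 157, 144, 124, 113, 107, 97, 90, 88, 85, 80, 76, 60, 61, 92, 132, 145, 148, 145, 136, 121, 112, 111]
308 167..192 [145, 151, 153, 155, 151, 146, 131, 117, 110, 102, 93, 90, 90, 89, 84, 71, 60, 75, 116, 144, 144, 130, 117, 109, 109, 109]
310 167..192 [122, 128, 138, 152, 156, 150, 138, 120, 113, 107, 97, 91, 92, 89, 88, 80, 63, 60, 92, 129, 131, 120, 111, 110, 108, 94]
312 167..192 [124, 121, 124, 130, 140, 146, 143, 129, 117, 110, 101, 92, 90, 90, 89, 84, 71, 60, 76, 106, 113, 110, 110, 109, 94, 73]
```

```bash
python3 -m pendant '[{"dx":0.1,"dy":0.7,"dz":-1,"twist":0,"claw":10},{"dx":0.1,"dy":0.7,"dz":-1,"twist":0,"claw":10}]' 50|grep -e pos -e ft
python3 -m pendant '[{"dx":0.1,"dy":0.7,"dz":-1,"twist":0,"claw":10},{"dx":0.1,"dy":0.7,"dz":-1,"twist":0,"claw":10}]'|grep -e pos -e ft
python3 -m pendant '[{"dx":0.1,"dy":0.7,"dz":-1,"twist":0,"claw":10},{"dx":0.1,"dy":0.7,"dz":-1,"twist":0,"claw":10}]'|grep -e pos -e ft
```

```text
tool_pos: [0.5635, -0.1923, 0.0685]
ft_force: [-7.7, -7.4, 14.8]
tool_pos: [0.5637, -0.192, 0.0678]
ft_force: [-8.3, -8.1, 17.4]
tool_pos: [0.564, -0.1918, 0.0671]
ft_force: [-8.7, -8.7, 19.3]
```

```bash
python3 -m pendant '[{"dx":0.1,"dy":0.4,"dz":-1,"twist":0,"claw":10},{"dx":0.1,"dy":0.4,"dz":-1,"twist":0,"claw":10}]'|grep -e pos -e ft
python3 -m pendant '[{"dx":0.1,"dy":0.4,"dz":-1,"twist":0,"claw":10},{"dx":0.1,"dy":0.4,"dz":-1,"twist":0,"claw":10}]'|grep -e pos -e ft
python3 - <<'E'
from h import *
st();a=bot.snapshot("side").astype(int)
for x in (308,310,312): print(x,"167..192",[int(v.sum()/3) for v in a[167:193,x]])
E
```

```text
tool_pos: [0.5643, -0.1916, 0.0665]
ft_force: [-9.9, -8.9, 23.4]
tool_pos: [0.5647, -0.1915, 0.0659]
ft_force: [-9.5, -9.0, 23.7]
t 23.75 pos [ 0.5647 -0.1915  0.0659] yang -0.163 q [-0.44  0.48  1.65 -0.    1.   -0.27] F [-9.5 -9.  23.7] T [-1.26  0.93  0.33] w 0.0165 g 50.1
308 167..192 [146, 151, 154, 154, 152, 147, 133, 118, 110, 103, 94, 91, 91, 91, 88, 76, 58, 64, 102, 140, 144, 129, 117, 110, 111, 111]
310 167..192 [122, 128, 139, 151, 156, 153, 142, 126, 113, 107, 98, 91, 91, 92, 90, 84, 65, 59, 82, 120, 129, 119, 110, 109, 109, 93]
312 167..192 [125, 121, 123, 130, 139, 146, 145, 135, 119, 110, 104, 95, 93, 92, 92, 88, 75, 60, 62, 86, 107, 110, 111, 109, 94, 75]
```

The load rose from a steady 13.5 N to 23.7 N (about 2 Nm) and movement stalled, so the bolt is solid. I stop, unload, release and retreat upward.

```bash
python3 -m pendant '[{"dx":-0.6,"dy":-0.6,"dz":1.5,"twist":0,"claw":10},{"dx":-1.2,"dy":-1.5,"dz":3,"twist":0,"claw":10},{"dx":-1.8,"dy":-2.5,"dz":4.5,"twist":0,"claw":10},{"dx":-1.8,"dy":-2.5,"dz":5.5,"twist":0,"claw":10},{"dx":-1.8,"dy":-2.5,"dz":5.5,"twist":0,"claw":10}]' 20
python3 -m pendant '[{"dx":0,"dy":0,"dz":0,"twist":0,"claw":20},{"dx":0,"dy":0,"dz":0,"twist":0,"claw":30},{"dx":0,"dy":0,"dz":0,"twist":0,"claw":40},{"dx":0,"dy":0,"dz":0,"twist":0,"claw":50},{"dx":0,"dy":0,"dz":0,"twist":0,"claw":50},{"dx":0,"dy":0,"dz":0,"twist":0,"claw":50}]'
```

```text
t: 24.3
tool_pos: [0.563, -0.1917, 0.069]
ee_rot: [2.391, 2.028, 0.003]
ft_force: [-0.8, -4.5, 5.4]
width: 0.0169
grip_force: 20.0
t: 24.9
tool_pos: [0.5599, -0.1893, 0.0666]
ee_rot: [-2.396, -2.032, 0.0]
ft_force: [-0.4, -0.4, -0.3]
width: 0.0495
grip_force: 0.0
```

```bash
python3 -m pendant '[{"dx":1.5,"dy":0,"dz":8,"twist":0,"claw":50},{"dx":1.5,"dy":0,"dz":18,"twist":0,"claw":50},{"dx":1.5,"dy":0,"dz":30,"twist":0,"claw":50},{"dx":1.5,"dy":0,"dz":45,"twist":0,"claw":50},{"dx":1.5,"dy":0,"dz":60,"twist":0,"claw":50},{"dx":1.5,"dy":0,"dz":80,"twist":0,"claw":50},{"dx":1.5,"dy":0,"dz":100,"twist":0,"claw":50},{"dx":1.5,"dy":0,"dz":120,"twist":0,"claw":50},{"dx":1.5,"dy":0,"dz":140,"twist":0,"claw":50}]'
python3 -m pendant '[{"dx":-10,"dy":-30,"dz":15,"twist":0,"claw":50},{"dx":-20,"dy":-60,"dz":30,"twist":0,"claw":50},{"dx":-40,"dy":-90,"dz":30,"twist":0,"claw":50},{"dx":-60,"dy":-120,"dz":30,"twist":0,"claw":50},{"dx":-80,"dy":-150,"dz":30,"twist":0,"claw":50},{"dx":-100,"dy":-180,"dz":30,"twist":0,"claw":50},{"dx":-120,"dy":-210,"dz":30,"twist":0,"claw":50},{"dx":-140,"dy":-240,"dz":30,"twist":0,"claw":50},{"dx":-140,"dy":-240,"dz":30,"twist":0,"claw":50}]'
python3 - <<'E'
from h import *
st();a=bot.snapshot("side").astype(int);b=bot.snapshot("top");cv2.imwrite("pics/t9.png",b[:,:,::-1]);cv2.imwrite("pics/s9.png",a[:,:,::-1])
for x in (308,310,312): print(x,"167..192",[int(v.sum()/3) for v in a[167:193,x]])
m=np.array([.6237,-.132,.171]);c=np.array([.987,-.161,0]);l=np.array([.161,.987,0])
for n,im in(("top",b),("side",a)):
  im=im.astype(int)
  mk=((im[...,0]-im[...,2]<8)&(im.max(-1)<135)&(im[...,2]-im[...,0]<25)).astype(np.uint8)
  for th in (.45,.55,.65):
    d=-l*np.cos(th)-np.array([0,0,np.sin(th)]);print(n,th,proj(n,[m-c*.053+d*r for r in (0,.06,.12,.18,.19)]).round(1).tolist())
  if n=="top":
    for x in range(318,392,6):
        r=[y for y in range(212,250) if mk[y,x]];print(x,(r[0],r[-1],len(r)) if r else 0)
  else:
    for x in range(322,380,3):
        r=[y for y in range(165,215) if mk[y,x]];print(x,(r[0],r[-1],len(r)) if r else 0)
E
```

```text
t: 25.8
tool_pos: [0.5616, -0.1896, 0.209]
ee_rot: [2.395, 2.031, 0.001]
ft_force: [0.5, 0.1, -0.5]
width: 0.05
grip_force: 0.0
t: 26.7
tool_pos: [0.4192, -0.4333, 0.2381]
ee_rot: [2.398, 2.026, -0.003]
ft_force: [0.6, 0.5, -0.3]
width: 0.0498
grip_force: 0.0
t 26.7 pos [ 0.4192 -0.4333  0.2381] yang -0.168 q [-0.92  0.32  1.44 -0.    1.38 -0.75] F [ 0.6  0.5 -0.3] T [-0.02 -0.06 -0.05] w 0.0498 g 0.0
308 167..192 [139, 146, 147, 147, 145, 137, 120, 110, 104, 94, 86, 85, 85, 83, 78, 62, 59, 90, 131, 143, 137, 124, 112, 105, 104, 103]
310 167..192 [118, 123, 133, 145, 148, 141, 128, 114, 107, 100, 90, 87, 85, 85, 81, 71, 57, 70, 107, 131, 128, 112, 106, 104, 102, 88]
312 167..192 [119, 119, 119, 125, 134, 138, 132, 117, 109, 104, 93, 86, 85, 85, 83, 76, 61, 59, 86, 117, 114, 104, 105, 104, 90, 71]
top 0.45 [[307.7, 223.7], [335.1, 228.6], [361.1, 233.3], [385.7, 237.7], [389.6, 238.4]]
top 0.55 [[307.7, 223.7], [333.7, 228.6], [358.0, 233.3], [380.7, 237.6], [384.3, 238.3]]
top 0.65 [[307.7, 223.7], [332.0, 228.6], [354.4, 233.2], [375.2, 237.4], [378.5, 238.1]]
318 (214, 228, 10)
324 (212, 230, 12)
330 (215, 231, 9)
336 (225, 232, 8)
342 (226, 233, 8)
348 (227, 234, 8)
354 (228, 235, 8)
360 (229, 235, 7)
366 (230, 237, 8)
372 (231, 238, 8)
378 (233, 238, 6)
384 (234, 239, 6)
390 0
side 0.45 [[330.1, 181.2], [337.8, 179.0], [344.5, 176.9], [350.5, 175.2], [351.4, 174.9]]
side 0.55 [[330.1, 181.2], [337.4, 182.3], [343.7, 183.2], [349.3, 183.9], [350.1, 184.1]]
side 0.65 [[330.1, 181.2], [336.8, 185.6], [342.7, 189.3], [347.9, 192.7], [348.7, 193.2]]
322 (177, 186, 10)
325 (177, 186, 10)
328 (177, 187, 11)
331 (178, 187, 10)
334 (178, 187, 10)
337 (178, 187, 10)
340 (179, 186, 8)
343 (179, 186, 8)
346 (179, 185, 7)
349 (179, 185, 7)
352 (181, 182, 2)
355 0
358 0
361 0
364 0
367 0
370 0
373 0
376 0
379 0[ WARN:0@2.639] global loadsave.cpp:1063 imwrite_ Unsupported depth image for selected encoder is fallbacked to CV_8U.
```

The lever rests at about 0.53 rad, which puts the bolt near 0.45. My release recoiled 3 mm outward, so as insurance I'll nudge the bend gently along the bolt axis with closed fingers to be sure the key is home.

```bash
python3 -m pendant '[{"dx":10,"dy":30,"dz":0,"twist":0,"claw":0},{"dx":20,"dy":60,"dz":0,"twist":0,"claw":0},{"dx":30,"dy":90,"dz":0,"twist":0,"claw":0},{"dx":40,"dy":120,"dz":0,"twist":0,"claw":0},{"dx":50,"dy":150,"dz":0,"twist":0,"claw":0},{"dx":60,"dy":180,"dz":0,"twist":0,"claw":0},{"dx":70,"dy":210,"dz":0,"twist":0,"claw":0},{"dx":80,"dy":240,"dz":0,"twist":0,"claw":0},{"dx":90,"dy":270,"dz":0,"twist":0,"claw":0},{"dx":97,"dy":289,"dz":0,"twist":0,"claw":0}]'|grep -e pos -e ft
python3 -m pendant '[{"dx":0,"dy":0,"dz":-20,"twist":0,"claw":0},{"dx":0,"dy":0,"dz":-40,"twist":0,"claw":0},{"dx":0,"dy":0,"dz":-60,"twist":0,"claw":0},{"dx":0,"dy":0,"dz":-80,"twist":0,"claw":0},{"dx":0,"dy":0,"dz":-100,"twist":0,"claw":0},{"dx":0,"dy":0,"dz":-115,"twist":0,"claw":0},{"dx":0,"dy":0,"dz":-130,"twist":0,"claw":0},{"dx":0,"dy":0,"dz":-130,"twist":0,"claw":0}]'|grep -v ee
python3 -m pendant '[{"dx":4,"dy":-0.7,"dz":0,"twist":0,"claw":0},{"dx":8,"dy":-1.3,"dz":0,"twist":0,"claw":0},{"dx":12,"dy":-2,"dz":0,"twist":0,"claw":0},{"dx":15,"dy":-2.4,"dz":0,"twist":0,"claw":0},{"dx":15,"dy":-2.4,"dz":0,"twist":0,"claw":0}]'|grep -e pos -e ft
```

```text
tool_pos: [0.5189, -0.1368, 0.2375]
ft_force: [-0.7, -0.3, 0.5]
t: 28.6
tool_pos: [0.5172, -0.1384, 0.1056]
ft_force: [-0.6, 0.0, -0.6]
width: 0.0004
grip_force: 0.0
tool_pos: [0.5344, -0.1431, 0.1072]
ft_force: [-1.1, -0.1, -0.2]
```

```bash
python3 -m pendant '[{"dx":1.5,"dy":-0.2,"dz":0,"twist":0,"claw":0},{"dx":3,"dy":-0.5,"dz":0,"twist":0,"claw":0},{"dx":3,"dy":-0.5,"dz":0,"twist":0,"claw":0}]'|grep -e pos -e ft
python3 -m pendant '[{"dx":1.5,"dy":-0.2,"dz":0,"twist":0,"claw":0},{"dx":3,"dy":-0.5,"dz":0,"twist":0,"claw":0},{"dx":3,"dy":-0.5,"dz":0,"twist":0,"claw":0}]'|grep -e pos -e ft
python3 -m pendant '[{"dx":1,"dy":-0.2,"dz":0,"twist":0,"claw":0},{"dx":2,"dy":-0.3,"dz":0,"twist":0,"claw":0},{"dx":2,"dy":-0.3,"dz":0,"twist":0,"claw":0}]'|grep -e pos -e ft
```

```text
tool_pos: [0.5366, -0.1435, 0.1068]
ft_force: [0.2, -0.6, -0.8]
tool_pos: [0.5397, -0.144, 0.1068]
ft_force: [-0.4, -0.9, -0.3]
tool_pos: [0.5417, -0.1442, 0.1068]
ft_force: [0.2, 0.5, -0.4]
```

```bash
python3 -m pendant '[{"dx":1,"dy":-0.2,"dz":0,"twist":0,"claw":0},{"dx":2,"dy":-0.3,"dz":0,"twist":0,"claw":0},{"dx":2,"dy":-0.3,"dz":0,"twist":0,"claw":0}]'|grep -e pos -e ft
python3 -m pendant '[{"dx":1,"dy":-0.2,"dz":0,"twist":0,"claw":0},{"dx":2,"dy":-0.3,"dz":0,"twist":0,"claw":0},{"dx":2,"dy":-0.3,"dz":0,"twist":0,"claw":0}]'|grep -e pos -e ft
python3 -m pendant '[{"dx":1,"dy":-0.2,"dz":0,"twist":0,"claw":0},{"dx":2,"dy":-0.3,"dz":0,"twist":0,"claw":0},{"dx":2,"dy":-0.3,"dz":0,"twist":0,"claw":0}]'|grep -e pos -e ft
python3 -c "
from h import *
st();a=bot.snapshot('side').astype(int)
print([int(v.sum()/3) for v in a[178,300:360]])"
```

```text
tool_pos: [0.5437, -0.1445, 0.1068]
ft_force: [0.3, -0.7, -0.4]
tool_pos: [0.5457, -0.1448, 0.1068]
ft_force: [0.3, -0.0, 0.4]
tool_pos: [0.5477, -0.1451, 0.1069]
ft_force: [0.5, 0.4, -0.3]
t 30.9 pos [ 0.5477 -0.1451  0.1069] yang -0.164 q [-0.38  0.4   1.67  0.    1.07 -0.22] F [ 0.5  0.4 -0.3] T [-0.04 -0.11  0.01] w 0.0003 g 0.0
[75, 75, 76, 75, 79, 84, 87, 90, 90, 88, 90, 90, 90, 92, 93, 93, 91, 92, 95, 98, 99, 101, 103, 100, 97, 96, 97, 96, 94, 90, 86, 83, 84, 84, 80, 77, 74, 73, 69, 62, 56, 57, 56, 52, 42, 45, 53, 55, 56, 55, 53, 52, 74, 107, 121, 126, 128, 135, 139, 141]
```

```bash
python3 -m pendant '[{"dx":1,"dy":-0.2,"dz":0,"twist":0,"claw":0},{"dx":2,"dy":-0.3,"dz":0,"twist":0,"claw":0},{"dx":2,"dy":-0.3,"dz":0,"twist":0,"claw":0}]'|grep -e pos -e ft
python3 -m pendant '[{"dx":1,"dy":-0.2,"dz":0,"twist":0,"claw":0},{"dx":2,"dy":-0.3,"dz":0,"twist":0,"claw":0},{"dx":2,"dy":-0.3,"dz":0,"twist":0,"claw":0}]'|grep -e pos -e ft
```

```text
tool_pos: [0.5497, -0.1454, 0.1068]
ft_force: [0.3, 0.7, -0.4]
tool_pos: [0.5514, -0.1457, 0.1067]
ft_force: [0.0, -0.5, 0.4]
```

```bash
python3 -m pendant '[{"dx":1,"dy":-0.2,"dz":0,"twist":0,"claw":0},{"dx":1,"dy":-0.2,"dz":0,"twist":0,"claw":0}]'|grep -e pos -e ft
```

```text
tool_pos: [0.5516, -0.1457, 0.1065]
ft_force: [-3.0, -1.3, -0.4]
```

```bash
python3 -m pendant '[{"dx":1,"dy":-0.2,"dz":0,"twist":0,"claw":0},{"dx":2,"dy":-0.3,"dz":0,"twist":0,"claw":0},{"dx":2,"dy":-0.3,"dz":0,"twist":0,"claw":0}]'|grep -e pos -e ft
python3 -m pendant '[{"dx":-4,"dy":0.6,"dz":0,"twist":0,"claw":0},{"dx":-10,"dy":1.6,"dz":0,"twist":0,"claw":0},{"dx":-20,"dy":3.2,"dz":0,"twist":0,"claw":0},{"dx":-30,"dy":4.8,"dz":0,"twist":0,"claw":0},{"dx":-30,"dy":4.8,"dz":25,"twist":0,"claw":0},{"dx":-30,"dy":4.8,"dz":50,"twist":0,"claw":0},{"dx":-30,"dy":4.8,"dz":80,"twist":0,"claw":0},{"dx":-30,"dy":4.8,"dz":110,"twist":0,"claw":0},{"dx":-30,"dy":4.8,"dz":130,"twist":0,"claw":0},{"dx":-30,"dy":4.8,"dz":130,"twist":0,"claw":0}]'|grep -e pos -e ft
```

```text
tool_pos: [0.5516, -0.1457, 0.1061]
ft_force: [-7.3, -0.0, 1.1]
tool_pos: [0.5261, -0.1421, 0.24]
ft_force: [-0.2, -0.3, 0.1]
```

```bash
python3 -m pendant '[{"dx":-10,"dy":-30,"dz":0,"twist":0,"claw":0},{"dx":-20,"dy":-60,"dz":0,"twist":0,"claw":0},{"dx":-30,"dy":-90,"dz":0,"twist":0,"claw":0},{"dx":-40,"dy":-120,"dz":0,"twist":0,"claw":0},{"dx":-50,"dy":-150,"dz":0,"twist":0,"claw":0},{"dx":-60,"dy":-180,"dz":0,"twist":0,"claw":0},{"dx":-70,"dy":-210,"dz":0,"twist":0,"claw":0},{"dx":-80,"dy":-240,"dz":0,"twist":0,"claw":0},{"dx":-80,"dy":-240,"dz":0,"twist":0,"claw":0}]'|grep -e pos -e ft
python3 - <<'E'
from h import *
st();b=bot.snapshot("top").astype(int);a=bot.snapshot("side").astype(int)
for n,im,rg,yr in(("top",b,range(336,392,12),(212,250)),("side",a,range(325,356,6),(165,215))):
  mk=((im[...,0]-im[...,2]<8)&(im.max(-1)<135)&(im[...,2]-im[...,0]<25))
  for x in rg:
    r=[y for y in range(*yr) if mk[y,x]];print(n,x,(r[0],r[-1]) if r else 0)
# bystanders unchanged? (away from the arm)
for n,im in(("top0",b),("side0",a)):
  o=cv2.imread(f"pics/{n}.png")[:,:,::-1].astype(int);d=np.abs(im-o).mean(-1)
  print(n,"offcut",d[240:270,315:350].mean() if n=="top0" else d[225:260,350:384].mean(),"tin",d[150:172,360:382].mean() if n=="top0" else 0)
E
```

```text
tool_pos: [0.4425, -0.3842, 0.2351]
ft_force: [-0.1, 0.4, 0.3]
t 33.95 pos [ 0.4425 -0.3842  0.2351] yang -0.167 q [-0.83  0.3   1.47 -0.    1.37 -0.66] F [-0.1  0.4  0.3] T [-0.   -0.12  0.  ] w 0.0004 g 0.0
top 336 (225, 232)
top 348 (227, 233)
top 360 (229, 235)
top 372 (231, 238)
top 384 (234, 239)
side 325 (177, 186)
side 331 (178, 187)
side 337 (178, 187)
side 343 (179, 186)
side 349 (179, 185)
side 355 0
top0 offcut 4.929841269841271 tin 3.268595041322314
side0 offcut 1.9414565826330534 tin 0
```

The key didn't move under a 7 N push, so it is home. The offcut and tin look undisturbed. Handing in.

```bash
python3 -c "
from station import bot
print(bot.job_done())"
```

```text
the job is handed in; nothing more can be done
None
```

I drew the key out, flipped it, seated the short arm fully home, levered the bolt clockwise until it came solid at about 2 N m, let go of the key and handed the job in at about 34 s; the verdict was not shown.

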